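Pile the walnut boards squarely against the stop

TASK

Take the two dark walnut serving boards from the sloping draining stand and lay them, without dropping them, flat on the matching walnut board on the grey tray; leave the marble board and everything else where it is. When all three are piled and let go, square the pile: push it lengthwise along the tray until you feel it bear on the orange pad of the stop, press it there with a firm but gentle push (about 10 N), and then let go, leaving the pile straight along the tray with all edges in line.

Things in the scene. Friction and masses are not known exactly. Their poses are not given: they have to be found in the camera images.
- board_a: dark walnut serving board, 150 x 64 x 12 mm (x, y, z), square-edged, about 90 g, a small black dot near one short end of its top; origin at the centre of its underside, x along its length, z out of its upper face. Starts leaning on one of the three rests of the draining stand.
- board_b: dark walnut serving board, 150 x 64 x 12 mm (x, y, z), square-edged, about 90 g, a small black dot near one short end of its top; origin at the centre of its underside, x along its length, z out of its upper face. Starts leaning on another rest of the draining stand.
- base_board: dark walnut serving board, 150 x 64 x 12 mm (x, y, z), square-edged, about 90 g, a small black dot near one short end of its top; origin at the centre of its underside, x along its length, z out of its upper face. Starts lying loose and a little askew on the tray's runner, 4 to 46 mm short of the stop's orange pad.
- marble_board: white marble board of the same size, 280 g, leaning on the remaining rest; to be left alone
- drainer: fixed aluminium draining stand, 140 x 340 mm, with three white sloping rests 130 mm apart (36 mm wide, so the boards overhang them 14 mm on each long side). Origin at the centre of its underside. Boards lie lengthwise up the slope, which rises to the stand's +x at 0.65 rad (37 degrees) from level, with the lower short end on a lip; a board's underside centre is 70 mm above the counter.
- tray: fixed grey pile tray: a runner 44 mm wide whose top is 14 mm above the counter (from x = -45 to +100 mm) that the pile lies on lengthwise, overhanging 10 mm each long side; a cross foot 110 mm wide and 6 mm high under x = -42 to -22 mm. Origin on the counter under the runner's middle line; x points along the runner to the stop.
- stop: upright stop at the far end of the tray: a fixed grey plate 110 mm wide, 75 mm tall, its face at x = +100 mm, carrying an orange pad (90 mm wide, from 16 to 66 mm above the counter) that is clamped at a different distance each time: the pad's face is somewhere from x = +66 to +96 mm, and its setting is not reported. Its origin and axes coincide with the tray's
- steamer: bystander: steel couscous steamer basket, 180 mm wide, 100 mm high; origin under its centre
- glass_bowl: bystander: small glass bowl, 110 mm wide, 50 mm high; origin under its centre
- red_cup: bystander: red ceramic cup, 80 mm wide, 85 mm high, handle at its +y; origin under its centre
- jar: bystander: amber glass jar, 70 mm wide, 120 mm high; origin under its centre
There are look-alikes about, which are no part of the job. Leave any pink or yellow look-alike of the board_b alone.

How it is judged:
By the outcome, as a careful person would: the job done as asked, in the order asked, and still so for the second after the job is handed in, with the robot touching nothing.
It also fails if it takes over 72 s, if anything falls off the work surface, if the arm or the gripper's body presses on something with over 40 N, if the wrist force passes 120 N, or if a joint passes its speed limit or range.

ROBOT

A 6-joint arm with a two-finger parallel gripper is mounted at the origin on the work surface. World frame = base frame: x ahead of the robot, y to its left, z up, the work surface at z = 0. Lengths are in m, angles in rad, forces in N, time in s.
With the tool pointing down it reaches from about 0.325 to 0.775 m from the base axis. Payload 9.3 kg.
Tool frame: the origin (TCP) lies midway between the tips of the shut fingers; the grasp point (between the pads) lies 19 mm behind it; z points along the fingers, y is the line along which they close (so a half turn about z gives the same grasp; the last joint's range is limited). The gripper opens to 85 mm and grips with 20 to 120 N. Pads are 22 mm wide; open, the fingers measure 114 mm over their backs; the gripper's body (76 mm by 85 mm) begins 54 mm behind the grasp point. The pads swing forward as they close: fully open they stand 13 mm farther back than shut.
Start: joints at [1.058, 0.259, 0.021, 1.334, 0, 1.418], TCP at [0.194, 0.515, 0.231] pointing down, gripper open.
Joint ranges: [-3.04, 3.04], [-0.91, 1.82], [-1.04, 1.36], [-1.92, 1.95], [-1.52, 1.45], [-3.14, 3.14]. Speed limits (rad/s): [2.22, 2.22, 2.79, 3.14, 3.14, 3.14].

INTERFACE

Orientations are given as a unit quaternion [w, x, y, z].
In Python, from rig import telemetry, optics, order gives the robot as it stands.
- The arm moves only by the tool play_rows, never from a script. Its argument "rows" is a list of rows, each a list of 3 entries, a list of its own where there are three numbers: the shift along the tool's x, y, z in m, then the turn, a rotation vector about the tool's x, y, z in rad, then the opening, from 0 (shut) to 1 (fully open). In form: [[[dx, dy, dz], [wx, wy, wz], claw], ...]. A call has 1 to 5 rows; each row is the pose to reach, as a shift and turn from the pose commanded when the call began, along the tool's axes at that moment; what a row does not reach only later rows make up. A row lasts 1/10 s, in which the tool goes at most 50 mm and 8.59 degrees, less where a joint would pass 70% of its speed; a pose out of reach is approached as far as the arm can. A call with a gripper value outside its range is refused whole. The fingers move at their own pace and stop on an object; the grip force is fixed at half the most. Time passes only in rows, so rows that repeat a pose let the fingers close. It gives the time, the measured TCP pose, the force, the opening and the grip force at its end, in the units of the state.
- telemetry.sense(): the state, without advancing time (a new reading comes with each control period).
- optics.grab_frame(name): name is "scene" or "top" or "wrist"; returns a dict with "color" (400x640x3 uint8, blue, green, red), "range_z" (400x640 float32, m along the optical axis (not along the pixel's ray), 0 where there is no reading), "fx", "fy", "cx", "cy" (pixels), "k1" (the pictures are not rectified: a ray, as slopes to the right and down, at radius r is drawn at 1 + k1 r^2 times it, then the intrinsics apply), "rvec" (rotation vector, rad) and "tvec" (3), from world to camera coordinates, as OpenCV has them. Camera axes: x right, y down, z forward; pixel columns grow to the right and rows downward; lengths in m; the calibration is good to about 2 mm. A picture is of the moment at which its call begins.
- order.sign_off(): hands the job in; it is judged then, once.
The state is a dict: "t": time; "joints": joint angles; "qvel": joint speeds; "effort": joint torques, N m; "position": TCP position; "eef_rot": TCP orientation; "wrist_force": force on the tool from outside, world axes, zero at the start; "ft_torque": the same for the moment, N m; "finger_gap": finger opening in m; "finger_force": force on a finger pad.
Only numpy, scipy, OpenCV 4.12 (cv2) and the standard library are available. Lean on these libraries where they do the work, as an engineer would, in place of code of your own. Each camera call takes 0.05 s, during which the arm holds its last target. There are 200 camera calls.

## Working session

There is one attempt and no reset: what is moved stays moved. The work goes in short steps, Python scripts to look and compute and a tool call to move; the robot and the scene stay as the last step left them, time stands still between calls to the robot, and variables do not carry over. Pictures are saved under pics/ and viewed, at most 10 in all, crops included, and the job is handed in when it is done.

Besides the shell and the picture viewer there is one more tool, called after "Request:" by a JSON object that holds its "fn" and its "kwargs". play_rows: Moves the arm, as the interface text tells. Its arguments: {"type":"object","properties":{"rows":{"type":"array","items":{"type":"array"}}},"required":["rows"]}

```bash
mkdir -p pics; ls
cat > h.py <<'E'
import numpy as np, cv2
from rig import telemetry, optics, order
from scipy.spatial.transform import Rotation as R
def cloud(f):
    h,w=f["range_z"].shape; u,v=np.meshgrid(np.arange(w),np.arange(h))
    K=np.array([[f["fx"],0,f["cx"]],[0,f["fy"],f["cy"]],[0,0,1.]])
    p=cv2.undistortPoints(np.stack([u,v],-1).reshape(-1,1,2).astype(np.float64),K,np.array([f["k1"],0,0,0.])).reshape(h,w,2)
    z=f["range_z"]; c=np.dstack([p*z[...,None],z])
    Rm=cv2.Rodrigues(np.array(f["rvec"],float))[0]; t=np.array(f["tvec"],float).ravel()
    P=(c-t)@Rm
    P[z==0]=np.nan
    return P
def Rq(q): return R.from_quat([q[1],q[2],q[3],q[0]])
E
python3 - <<'E'
from h import *
for n in("scene","top"):
    f=optics.grab_frame(n); cv2.imwrite(f"pics/{n}0.png",f["color"]); np.savez(f"{n}0.npz",**f)
    Rm=cv2.Rodrigues(np.array(f["rvec"],float))[0]; print(n,-Rm.T@np.array(f["tvec"]).ravel(),f["fx"],f["k1"])
print(telemetry.sense())
E
```

```text
pics
scene [ 1.0372558  -0.8970014   0.74267708] 434.3425584047931 0.0321068394751819
top [ 0.35091037 -0.1052199   1.50173254] 492.0293656461832 0.01462357808441816
{'t': 0.1, 'joints': array([1.05836624e+00, 2.59133364e-01, 2.08385612e-02, 1.33372495e+00,
       6.67826013e-06, 1.41819879e+00]), 'qvel': array([-0.00171903, -0.00325174, -0.00192911,  0.00144128, -0.0005812 ,
       -0.00029661]), 'effort': array([ 5.83584071e-03, -5.56691873e+01,  3.45072448e+01,  1.14745792e-02,
       -1.29951477e-04, -2.89148613e-05]), 'position': array([0.19353656, 0.51454532, 0.23072837]), 'eef_rot': array([-2.02830947e-04,  1.78947171e-01,  9.83858494e-01, -5.77114168e-04]), 'wrist_force': array([-0.48691379,  0.48803588,  0.08481807]), 'ft_torque': array([0.008338  , 0.00666764, 0.00599148]), 'finger_force': 0.0, 'finger_gap': 0.08529100820431845}
```

View pics/scene0.png

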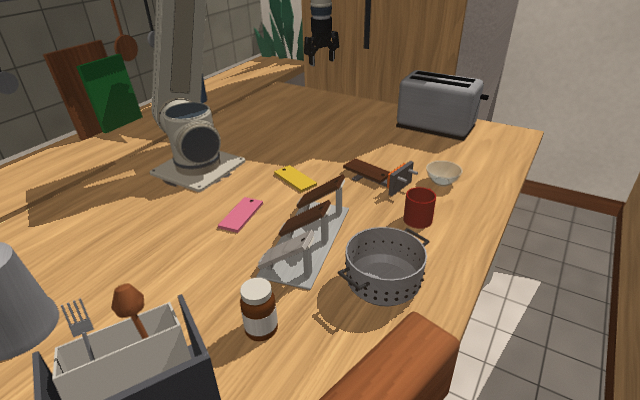

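View pics/top0.png

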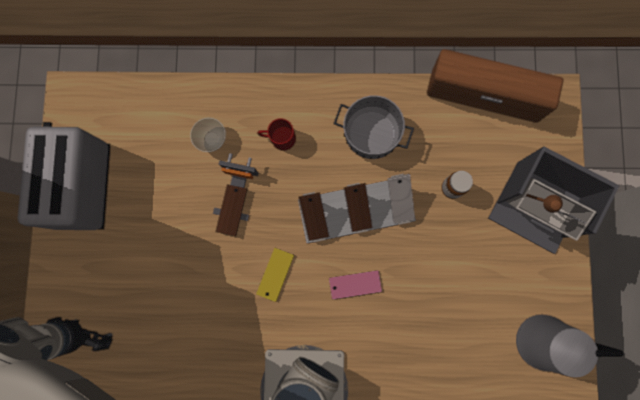

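The scene shows walnut boards on the two left rests (top view px (313,216) and (358,207)) and marble on the right rest (401,200). The base board is on the tray at (233,210), with the orange pad at (239,171). The pink (355,285) and yellow (276,276) boards lie on the counter and are decoys. The dark brown boards on the rests fit the description.

```bash
cat > meas.py <<'E'
from h import *
def brown(img):
    b,g,r=[img[...,i].astype(int) for i in range(3)]
    return ((r<115)&(r>1.35*b)&(r-b>12)&(g<70)).astype(np.uint8)
def boards(f,roi):
    P=cloud(f); x0,x1,y0,y1=roi
    m=brown(f["color"]); mm=np.zeros_like(m); mm[y0:y1,x0:x1]=m[y0:y1,x0:x1]
    mm=cv2.morphologyEx(mm,cv2.MORPH_OPEN,np.ones((3,3),np.uint8))
    n,l,s,c=cv2.connectedComponentsWithStats(mm)
    for i in range(1,n):
        if s[i,4]<150: continue
        q=P[l==i]; q=q[~np.isnan(q[:,0])]
        med=np.median(q,0)
        for _ in range(4):
            cc=q.mean(0); nn=np.linalg.svd(q-cc,full_matrices=False)[2][2]; nn*=np.sign(nn[2]); d=(q-cc)@nn
            q=q[abs(d)<max(.003,2*d.std())] if d.std()>.0015 else q
        slope=np.arccos(nn[2]); az=np.arctan2(-nn[1],-nn[0])
        # in-plane rect
        ex=np.cross([0,0,1],nn) if slope>.1 else np.array([1,0,0]); ex/=np.linalg.norm(ex); ey=np.cross(nn,ex)
        ab=np.c_[(q-cc)@ex,(q-cc)@ey].astype(np.float32)
        rc=cv2.minAreaRect(ab); ctr=cc+ex*rc[0][0]+ey*rc[0][1]
        bp=cv2.boxPoints(rc); e=[bp[1]-bp[0],bp[2]-bp[1]]; L=max(e,key=lambda v:np.hypot(*v)); Ld=ex*L[0]+ey*L[1]; Ld/=np.linalg.norm(Ld)
        print("px",c[i].round(),"n",s[i,4],"ctr",ctr.round(4),"size",np.round(rc[1],4),"slope",slope.round(3),"az",az.round(3),"long",Ld.round(3),"rms",d.std().round(4))
if __name__=="__main__":
    f=dict(np.load("top0.npz")); 
    boards(f,(195,430,140,260))
    P=cloud(f)
    hsv=cv2.cvtColor(f["color"],cv2.COLOR_BGR2HSV)
    o=(hsv[...,0]>5)&(hsv[...,0]<18)&(hsv[...,1]>170)&(hsv[...,2]>110)
    o[:, :200]=0;o[:,270:]=0;o[:140]=0;o[190:]=0
    q=P[o]; print("orange",o.sum(),np.nanmedian(q,0),np.nanmin(q,0),np.nanmax(q,0))
    for z0,z1,roi in ((.06,.09,(205,275,145,190)),(.01,.018,(205,275,150,245)),(.003,.009,(200,275,180,245))):
        m=(P[...,2]>z0)&(P[...,2]<z1); mm=np.zeros_like(m); x0,x1,y0,y1=roi; mm[y0:y1,x0:x1]=m[y0:y1,x0:x1]
        q=P[mm]; rc=cv2.minAreaRect(q[:,:2].astype(np.float32)*1000); print(z0,mm.sum(),rc)
    c=f["color"]; 
    a=cv2.resize(c[150:250,205:425],None,fx=3.6,fy=3.6,interpolation=cv2.INTER_CUBIC)
    cv2.imwrite("pics/crop1.png",cv2.convertScaleAbs(a,alpha=1.6))
E
python3 meas.py
```

```text
px [285. 144.] n 246 ctr [0.7275 0.0673 0.0393] size [0.085  0.0958] slope 1.393 az 3.113 long [ 0.179  0.082 -0.98 ] rms 0.0087Traceback (most recent call last):
  File "meas.py", line 26, in <module>
    boards(f,(195,430,140,260))
    ~~~~~~^^^^^^^^^^^^^^^^^^^^^
  File "meas.py", line 19, in boards
    ex=np.cross([0,0,1],nn) if slope>.1 else np.array([1,0,0]); ex/=np.linalg.norm(ex); ey=np.cross(nn,ex)
                                                                ^^^^^^^^^^^^^^^^^^^^^^
numpy._core._exceptions._UFuncOutputCastingError: Cannot cast ufunc 'divide' output from dtype('float64') to dtype('int64') with casting rule 'same_kind'
```

```bash
sed -i 's/np.array(\[1,0,0\]); ex/np.array([1.,0,0]); ex/' meas.py; python3 meas.py
```

```text
px [285. 144.] n 246 ctr [0.7275 0.0673 0.0393] size [0.085  0.0958] slope 1.393 az 3.113 long [ 0.179  0.082 -0.98 ] rms 0.0087
px [233. 210.] n 1169 ctr [0.5267 0.2287 0.0245] size [0.0647 0.1489] slope 0.01 az 1.597 long [ 0.98  -0.201 -0.002] rms 0.0033
px [358. 207.] n 915 ctr [ 0.529  -0.155   0.0795] size [0.0611 0.1514] slope 0.65 az 0.194 long [-0.78  -0.16  -0.605] rms 0.002
px [314. 216.] n 907 ctr [ 0.5012 -0.0267  0.0794] size [0.0602 0.1504] slope 0.652 az 0.206 long [-0.774 -0.181 -0.606] rms 0.0021
orange 80 [0.63536754 0.2085839  0.06496603] [0.62566219 0.1696841  0.05839175] [0.64712316 0.25199171 0.07340386]
0.06 303 ((658.81689453125, 206.9154052734375), (110.22138977050781, 57.668418884277344), 79.96798706054688)
0.01 151 ((552.4815063476562, 205.34669494628906), (140.5300750732422, 206.9627227783203), 73.93501281738281)
0.003 471 ((523.0926513671875, 215.0953369140625), (198.50161743164062, 231.80120849609375), 0.6841147541999817)
```

View pics/crop1.png

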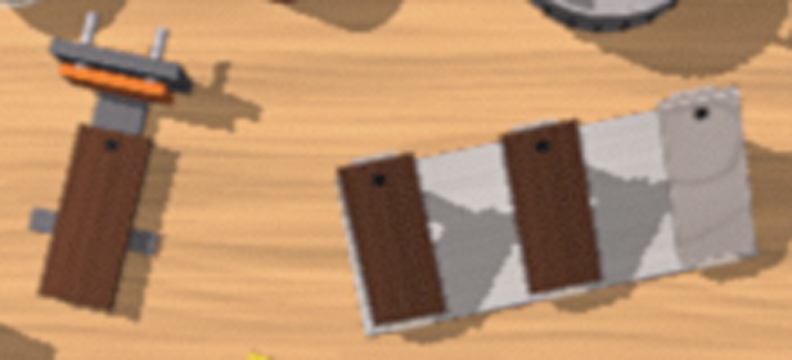

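The crop confirms it: walnut boards on the left and middle rests (full-image px (313,216) and (358,207)) and veined marble at (401,200). The base is on the tray at (233,210). I'll move above the tray first and look closely.

```bash
cat > plan.py <<'E'
from h import *
import sys
def target(psi,b=0.):
    c,s=np.cos(psi),np.sin(psi)
    x=-np.array([c*np.cos(b),s*np.cos(b),np.sin(b)]); y=np.array([-s,c,0.]); return np.c_[x,y,np.cross(x,y)]
def rel(p,psi,b=0.,frm=None):
    if frm is None:
        s=telemetry.sense(); p0,R0=s["position"],Rq(s["eef_rot"]).as_matrix()
    else: p0,R0=np.array(frm[:3]),target(*frm[3:])
    w=R.from_matrix(R0.T@target(psi,b)).as_rotvec()
    return (R0.T@(np.array(p)-p0)).round(4),w.round(4)
if __name__=="__main__":
    a=list(map(float,sys.argv[1:])); prev=None
    for i in range(0,len(a),5):
        w=a[i:i+5]; d,r=rel(w[:3],w[3],w[4],prev); print("shift",d.tolist(),"turn",r.tolist(),"rows",np.ceil(max(np.linalg.norm(d)/.05,np.linalg.norm(r)/.149))); prev=w
E
python3 plan.py 0.50 0.235 0.25 -0.18 0
```

```text
shift [-0.3853, -0.1538, -0.0192] turn [-0.0012, -0.0003, -0.1798] rows 9.0
```

Request:
{"fn": "play_rows", "kwargs": {"rows": [[[-0.046,-0.018,-0.002],[0,0,-0.02],1],[[-0.092,-0.036,-0.004],[0,0,-0.04],1],[[-0.138,-0.054,-0.006],[0,0,-0.06],1],[[-0.184,-0.072,-0.008],[0,0,-0.08],1],[[-0.225,-0.09,-0.01],[0,0,-0.1],1]]}}

```text
t: 0.6
position: [0.3738, 0.3497, 0.2411]
eef_rot: [-0.0, 0.129, 0.992, -0.0]
wrist_force: [0.3, 0.6, 0.2]
finger_gap: 0.0855
finger_force: 0.0
```

```bash
python3 plan.py 0.50 0.235 0.25 -0.18 0; python3 -c "
from h import *
print(telemetry.sense())"
```

```text
shift [-0.1514, -0.0785, -0.0089] turn [-0.0003, -0.0002, -0.0791] rows 4.0
{'t': 0.6, 'joints': array([ 5.88015137e-01,  1.90755537e-01, -4.38099326e-02,  1.33657424e+00,
       -9.69409472e-05,  8.47157548e-01]), 'qvel': array([-0.86956603, -0.00165172,  0.04810243,  0.05028079,  0.00156657,
       -1.05891969]), 'effort': array([  6.85252234, -52.10383415,  33.52368236,   0.2594712 ,
        -0.06347557,   1.65684119]), 'position': array([0.37380439, 0.3496509 , 0.2411125 ]), 'eef_rot': array([-9.74782493e-05,  1.29208944e-01,  9.91617374e-01, -1.49415718e-04]), 'wrist_force': array([0.3246096 , 0.62858387, 0.24024753]), 'ft_torque': array([ 0.0032533 , -0.05063965, -0.01363158]), 'finger_force': 0.0, 'finger_gap': 0.08550704644570203}
```

Request:
{"fn": "play_rows", "kwargs": {"rows": [[[-0.04,-0.02,-0.002],[0,0,-0.02],1],[[-0.08,-0.04,-0.004],[0,0,-0.04],1],[[-0.12,-0.06,-0.007],[0,0,-0.06],1],[[-0.151,-0.078,-0.009],[0,0,-0.079],1],[[-0.151,-0.078,-0.009],[0,0,-0.079],1]]}}

```text
t: 1.1
position: [0.5012, 0.2342, 0.2495]
eef_rot: [-0.0, 0.092, 0.996, -0.0]
wrist_force: [0.4, 0.5, 0.3]
finger_gap: 0.0854
finger_force: 0.0
```

```bash
python3 -c "
from h import *
f=optics.grab_frame('wrist'); cv2.imwrite('pics/w1.png',f['color']); np.savez('w1.npz',**f)
s=telemetry.sense(); print(s['position'],s['eef_rot'],s['joints'])
Rm=cv2.Rodrigues(np.array(f['rvec'],float))[0]; print(-Rm.T@np.array(f['tvec']).ravel(),Rm)"
```

```text
[0.49967575 0.23551867 0.24952932] [-5.56534781e-04  9.19870402e-02  9.95760013e-01 -2.68583237e-04] [ 2.88582716e-01  2.59207124e-01  6.84852494e-02  1.38130743e+00
 -8.51241495e-05  4.72817330e-01]
[0.43493805 0.24712117 0.39033587] [[ 0.18332564  0.98304887 -0.00257286]
 [ 0.94646828 -0.17579529  0.27072829]
 [ 0.26568685 -0.05206657 -0.96265236]]
```

View pics/w1.png

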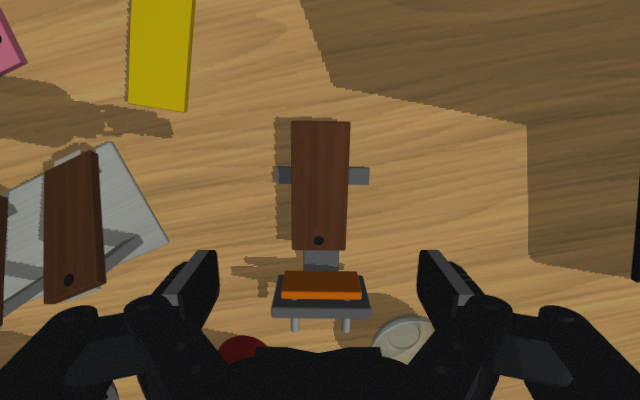

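The wrist view shows the base board with corners at about (291,121)–(351,250), and the tray foot ends at (275,176) and (369,176). The runner strip runs along columns 304–339 near row 260. The pad's front top edge is near row 290, columns 282–362.

```bash
cat > m2.py <<'E'
from h import *
from meas import brown
def cast(f,uv,z):
    K=np.array([[f["fx"],0,f["cx"]],[0,f["fy"],f["cy"]],[0,0,1.]])
    p=cv2.undistortPoints(np.array(uv,float).reshape(-1,1,2),K,np.array([float(f["k1"]),0,0,0])).reshape(-1,2)
    Rm=cv2.Rodrigues(np.array(f["rvec"],float))[0]; t=np.array(f["tvec"],float).ravel(); C=-Rm.T@t
    d=np.c_[p,np.ones(len(p))]@Rm; return C+d*((z-C[2])/d[:,2])[:,None]
if __name__=="__main__":
    f=dict(np.load("w1.npz")); img=f["color"]; P=cloud(f)
    m=brown(img); mm=np.zeros_like(m); mm[110:262,280:365]=m[110:262,280:365]
    mm=cv2.morphologyEx(mm,cv2.MORPH_CLOSE,np.ones((7,7)))
    c=max(cv2.findContours(mm,0,2)[0],key=cv2.contourArea)
    w=cast(f,c.reshape(-1,2),.026); rc=cv2.minAreaRect((w[:,:2]*1000).astype(np.float32)); print("base",rc)
    hsv=cv2.cvtColor(img,cv2.COLOR_BGR2HSV); g=hsv[...,1]<60
    def ends(rows,c0,c1,z,mask=g):
        L=[];Rr=[]
        for r in rows:
            x=np.where(mask[r,c0:c1])[0]+c0
            if len(x): L.append((x[0]-.5,r)); Rr.append((x[-1]+.5,r))
        return cast(f,L,z),cast(f,Rr,z)
    for nm,rows,c0,c1,z in (("runner",range(254,266),295,350,.014),("foot",range(171,182),262,385,.006),("plate",range(306,314),262,385,.075)):
        l,r=ends(rows,c0,c1,z); print(nm,"L",np.median(l,0).round(4),"R",np.median(r,0).round(4),"mid",((np.median(l,0)+np.median(r,0))/2).round(4))
    o=(hsv[...,0]<20)&(hsv[...,1]>150)
    print("col320",[ (r,img[r,320].tolist(),P[r,320].round(4).tolist()) for r in range(264,318,3)])
    for col in (290,300,340,352): 
        v=[r for r in range(280,297) if img[r,col,2].astype(int)-img[r-1,col,2]>30]; print(col,v,cast(f,[(col,x-.5) for x in v],.066)[:,:2] if v else '')
E
python3 m2.py
```

```text
base ((531.180419921875, 235.88748168945312), (90.65288543701172, 164.29478454589844), 85.94081115722656)
runner L [0.6146 0.1949 0.014 ] R [0.6224 0.2373 0.014 ] mid [0.6185 0.2161 0.014 ]
foot L [0.5072 0.1825 0.006 ] R [0.5271 0.2895 0.006 ] mid [0.5172 0.236  0.006 ]
plate L [0.6378 0.1575 0.075 ] R [0.6574 0.2628 0.075 ] mid [0.6476 0.2102 0.075 ]
col320 [(264, [83, 82, 81], [0.6252, 0.2136, 0.0122]), (267, [54, 55, 53], [0.629, 0.2129, 0.0127]), (270, [54, 55, 56], [0.6339, 0.212, 0.0112]), (273, [10, 38, 76], [0.632, 0.2123, 0.0224]), (276, [10, 40, 79], [0.6315, 0.2124, 0.0306]), (279, [11, 39, 78], [0.6322, 0.2122, 0.0365]), (282, [10, 41, 79], [0.6332, 0.212, 0.0417]), (285, [12, 41, 78], [0.633, 0.212, 0.0487]), (288, [10, 40, 79], [0.6323, 0.2121, 0.0563]), (291, [10, 51, 103], [0.6327, 0.212, 0.0619]), (294, [10, 90, 174], [0.6348, 0.2116, 0.0646]), (297, [10, 89, 173], [0.6387, 0.2109, 0.0642]), (300, [36, 35, 34], [0.6472, 0.2094, 0.0567]), (303, [39, 39, 39], [0.6476, 0.2093, 0.0621]), (306, [38, 38, 36], [0.6472, 0.2093, 0.0686]), (309, [77, 76, 75], [0.6482, 0.2091, 0.0726]), (312, [81, 80, 79], [0.6516, 0.2085, 0.0732]), (315, [81, 80, 79], [0.6551, 0.2079, 0.0735])]
290 [291, 292] [[0.62370696 0.18030885]
 [0.62492428 0.18005116]]
300 [291, 292] [[0.62567596 0.19107648]
 [0.62689489 0.19082961]]
340 [292] [[0.63486305 0.23388559]]
352 [292] [[0.63728365 0.24680268]]
```

```bash
cat > m3.py <<'E'
from m2 import *
import sys
def base(f,z,roi,tol=.006):
    P=cloud(f); m=(abs(P[...,2]-z)<tol)&(brown(f["color"])>0); mm=np.zeros(m.shape,np.uint8); x0,x1,y0,y1=roi; mm[y0:y1,x0:x1]=m[y0:y1,x0:x1]
    mm=cv2.morphologyEx(mm,cv2.MORPH_CLOSE,np.ones((7,7)));mm=cv2.morphologyEx(mm,cv2.MORPH_OPEN,np.ones((5,5)))
    c=max(cv2.findContours(mm,0,2)[0],key=cv2.contourArea)
    w=cast(f,c.reshape(-1,2),z); rc=cv2.minAreaRect((w[:,:2]*1000).astype(np.float32)); return rc, np.median(P[mm>0],0)
if __name__=="__main__":
    print(base(dict(np.load("w1.npz")),.026,(275,370,105,262)))
    print(base(dict(np.load("top0.npz")),.026,(205,260,170,245)))
    f=dict(np.load("scene0.npz")); from meas import boards; boards(f,(250,400,140,280))
E
python3 m3.py
```

```text
(((526.580322265625, 230.61058044433594), (63.38679122924805, 148.8773956298828), 78.53775024414062), array([nan, nan, nan]))
(((526.4508056640625, 228.2578125), (64.48284912109375, 148.78005981445312), 78.05846405029297), array([nan, nan, nan]))
px [367. 171.] n 579 ctr [0.5277 0.2273 0.0261] size [0.0687 0.1505] slope 0.017 az 1.46 long [ 0.981 -0.194 -0.003] rms 0.0018
px [321. 191.] n 500 ctr [ 0.5002 -0.0296  0.0793] size [0.1548 0.0661] slope 0.646 az 0.279 long [0.781 0.169 0.601] rms 0.0016
px [304. 218.] n 635 ctr [ 0.5294 -0.1574  0.0803] size [0.1498 0.0664] slope 0.648 az 0.279 long [0.781 0.165 0.602] rms 0.0016
```

```bash
python3 plan.py 0.549 0.229 0.05 -0.187 0
```

```text
shift [-0.0499, 0.0028, 0.1995] turn [-0.0006, -0.0011, 0.0028] rows 5.0
```

Request:
{"fn": "play_rows", "kwargs": {"rows": [[[-0.0125,0.001,0.045],[0,0,0.001],1],[[-0.025,0.002,0.09],[0,0,0.002],1],[[-0.0375,0.0028,0.135],[0,-0.001,0.003],1],[[-0.05,0.0028,0.18],[0,-0.001,0.003],1],[[-0.05,0.0028,0.2],[0,-0.001,0.003],1]]}}

```text
t: 1.65
position: [0.5464, 0.2311, 0.046]
eef_rot: [-0.002, 0.092, 0.996, -0.001]
wrist_force: [-0.5, 0.7, -0.1]
finger_gap: 0.0857
finger_force: 0.0
```

Request:
{"fn": "play_rows", "kwargs": {"rows": [[[0,0,0.02],[0,0,0],1],[[0,0,0.042],[0,0,0],1],[[0,0,0.042],[0,0,0],0.3],[[0,0,0.042],[0,0,0],0.3],[[0,0,0.042],[0,0,0],0.3]]}}

```text
t: 2.15
position: [0.5485, 0.2316, 0.0097]
eef_rot: [0.001, 0.091, 0.996, 0.0]
wrist_force: [0.1, -0.1, -2.1]
finger_gap: 0.0624
finger_force: 66.5
```

```bash
python3 -c "
from h import *
s=telemetry.sense();print(s)"; python3 plan.py 0.549 0.229 0.007 -0.187 0
```

```text
{'t': 2.15, 'joints': array([ 2.58844314e-01,  4.78729210e-01, -2.40416705e-01,  8.49033062e-01,
       -3.48079123e-04,  4.41985994e-01]), 'qvel': array([-0.00476918, -0.00201942,  0.00021729, -0.00710637, -0.00078914,
       -0.00124745]), 'effort': array([ 3.81645025e-02, -6.53808761e+01,  2.76802343e+01,  5.45464468e-02,
        8.32926744e-03,  4.63380202e-04]), 'position': array([0.54849348, 0.23160742, 0.00967429]), 'eef_rot': array([1.28889193e-03, 9.14430671e-02, 9.95809431e-01, 2.85788714e-04]), 'wrist_force': array([ 0.05451935, -0.10240016, -2.07505941]), 'ft_torque': array([-0.02554051, -0.02198612,  0.0213115 ]), 'finger_force': 66.51883721351624, 'finger_gap': 0.0623899033502843}
shift [-0.001, -0.0025, 0.0027] turn [0.0008, 0.0025, 0.0039] rows 1.0
```

Request:
{"fn": "play_rows", "kwargs": {"rows": [[[0,-0.0025,0],[0,0.002,0.004],0.3],[[0,-0.0025,0],[0,0.002,0.004],0.3],[[0,-0.0025,0],[0,0.002,0.004],0.3]]}}

```text
t: 2.45
position: [0.5479, 0.2284, 0.0088]
eef_rot: [-0.0, 0.094, 0.996, 0.0]
wrist_force: [-0.3, -0.1, 0.1]
finger_gap: 0.062
finger_force: 66.5
```

```bash
python3 -c "
from h import *
s=telemetry.sense();print(s['position'],s['eef_rot'],s['wrist_force'],s['joints'])"; python3 plan.py 0.549 0.229 0.007 -0.187 0
```

```text
[0.54791291 0.22842188 0.00878575] [-1.49487966e-04  9.38621268e-02  9.95585178e-01  1.81951242e-04] [-0.25407539 -0.08496904  0.06202259] [ 2.53462138e-01  4.78664469e-01 -2.43318826e-01  8.48970228e-01
  4.43960826e-04  4.41463106e-01]
shift [-0.001, 0.0008, 0.0018] turn [0.0003, -0.0003, -0.001] rows 1.0
```

Request:
{"fn": "play_rows", "kwargs": {"rows": [[[0,0,0],[0,0,0],1],[[0,0,0],[0,0,0],1],[[0,0,-0.05],[0,0,0],1],[[0,0,-0.1],[0,0,0],1],[[0,0,-0.15],[0,0,0],1]]}}

```text
t: 2.95
position: [0.5475, 0.2283, 0.16]
eef_rot: [-0.001, 0.094, 0.996, -0.0]
wrist_force: [1.7, 1.1, -0.6]
finger_gap: 0.0855
finger_force: 0.0
```

Run:
```python
from plan import *
C=np.array([.5007,-.028,.0794]); psi,b=.212,.65
z=target(psi,b)[:,2]
for d in (-.10,.016): print(C+d*z, rel(C+d*z,psi,b))
print(telemetry.sense()["position"])
```

```text
[ 0.44153625 -0.04073406  0.15900838] (array([ 0.0538, -0.2841,  0.0011]), array([-0.1299, -0.6428, -0.3856]))
[ 0.5101662  -0.02596255  0.06666266] (array([-0.011 , -0.2567,  0.0934]), array([-0.1299, -0.6428, -0.3856]))
[0.54747379 0.22830948 0.15998713]
```

Request:
{"fn": "play_rows", "kwargs": {"rows": [[[0.01,-0.047,-0.03],[-0.021,-0.107,-0.064],1],[[0.02,-0.094,-0.04],[-0.043,-0.214,-0.128],1],[[0.03,-0.14,-0.04],[-0.065,-0.321,-0.193],1],[[0.04,-0.186,-0.03],[-0.087,-0.428,-0.257],1],[[0.05,-0.232,-0.02],[-0.108,-0.535,-0.321],1]]}}

```text
t: 3.45
position: [0.4576, 0.0172, 0.1805]
eef_rot: [0.258, -0.064, 0.964, 0.028]
wrist_force: [0.6, -0.7, 0.0]
finger_gap: 0.0854
finger_force: 0.0
```

```bash
python3 plan.py .4415 -.0407 .159 .212 .65; python3 -c "
from h import *
s=telemetry.sense();print(s['position'],s['joints'])"
```

```text
shift [0.0308, -0.0556, 0.0056] turn [-0.0241, -0.1237, -0.0738] rows 2.0
[0.45757719 0.01718564 0.18046511] [-0.297969   -0.18007737 -0.71303226  0.56060185  0.22992529 -0.37343137]
```

Request:
{"fn": "play_rows", "kwargs": {"rows": [[[0.015,-0.028,0.003],[-0.012,-0.062,-0.037],1],[[0.031,-0.0556,0.0056],[-0.024,-0.124,-0.074],1],[[0.031,-0.0556,0.0056],[-0.024,-0.124,-0.074],1],[[0.031,-0.0556,0.0056],[-0.024,-0.124,-0.074],1]]}}

```text
t: 3.85
position: [0.4425, -0.0416, 0.1585]
eef_rot: [0.314, -0.096, 0.944, 0.034]
wrist_force: [0.1, 0.3, 0.1]
finger_gap: 0.0854
finger_force: 0.0
```

```bash
python3 - <<'E'
from meas import *
f=optics.grab_frame('wrist'); cv2.imwrite('pics/w2.png',f['color']); np.savez('w2.npz',**f)
s=telemetry.sense(); print(s['position'],s['eef_rot'],s['joints'])
boards(f,(0,640,0,400))
E
python3 plan.py .4415 -.0407 .159 .212 .65 .5102 -.026 .0667 .212 .65
```

```text
[ 0.44309976 -0.04040091  0.15890438] [ 0.31457854 -0.09708305  0.94361905  0.03461655] [-0.58194285 -0.19885845 -0.84422093  0.44097601  0.44252851 -0.675943  ]
px [328. 198.] n 18200 ctr [0.6114 0.032  0.0705] size [0.3769 0.1249] slope 1.088 az -1.108 long [-0.883 -0.466  0.045] rms 0.0162
px [149. 183.] n 15231 ctr [ 0.5286 -0.1537  0.0775] size [0.0648 0.1496] slope 0.649 az 0.184 long [-0.779 -0.167 -0.605] rms 0.0012
px [561. 190.] n 6302 ctr [0.5284 0.2304 0.0234] size [0.0654 0.1493] slope 0.02 az 1.279 long [ 0.986 -0.165 -0.003] rms 0.001
px [ 23. 316.] n 3044 ctr [ 0.6639 -0.2682  0.1645] size [0.1098 0.6026] slope 1.46 az 1.037 long [ 0.804 -0.514 -0.3  ] rms 0.0155
px [ 66. 292.] n 166 ctr [ 0.8266 -0.3336  0.0538] size [0.2554 0.0257] slope 0.394 az -2.929 long [-0.856  0.413  0.312] rms 0.0041
px [358. 319.] n 600 ctr [0.7842 0.0888 0.0753] size [0.0346 0.0698] slope 0.718 az -2.809 long [-0.317  0.948 -0.009] rms 0.0048
shift [0.0012, 0.0, -0.0011] turn [0.0001, -0.006, -0.007] rows 1.0
shift [-0.0001, -0.0001, 0.116] turn [0.0, 0.0, 0.0] rows 3.0
```

View pics/w2.png

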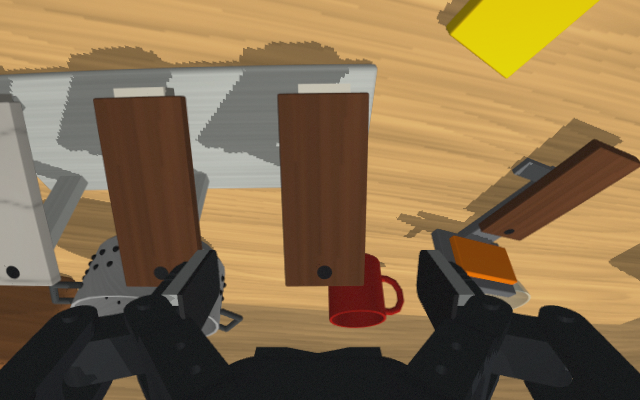

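The board is at px (278–368, 93–286), between the fingers and upright in the view. The other walnut board is at (149,183), and the marble one is at far left. I'll refine the measurement in a restricted window.

Run:
```python
from meas import *
from plan import *
f=dict(np.load('w2.npz')); f["color"]=f["color"].copy()
img=f["color"]; P=cloud(f)
n=-target(.212,.65)[:,2]; C=np.array([.5007,-.028,.0794])
keep=(abs((P-C)@n)<.008); img[~keep]=255
boards(f,(265,385,80,300))
f2=dict(np.load('w2.npz'));
```

```text
px [324. 186.] n 16050 ctr [ 0.5004 -0.0249  0.0774] size [0.0634 0.1495] slope 0.649 az 0.213 long [-0.778 -0.172 -0.605] rms 0.0007
```

Run:
```python
from plan import *
C=np.array([.5004,-.0253,.0776]); psi,b=.216,.65
z=target(psi,b)[:,2]
for d in (.016,): print(C+d*z, rel(C+d*z,psi,b))
```

```text
[ 0.50985797 -0.0232247   0.06486266] (array([0.0014, 0.0027, 0.1166]), array([-0.0024, -0.006 , -0.0102]))
```

Request:
{"fn": "play_rows", "kwargs": {"rows": [[[0.0014,0.0027,0.04],[-0.002,-0.006,-0.01],1],[[0.0014,0.0027,0.08],[-0.002,-0.006,-0.01],1],[[0.0014,0.0027,0.105],[-0.002,-0.006,-0.01],1],[[0.0014,0.0027,0.1166],[-0.002,-0.006,-0.01],1],[[0.0014,0.0027,0.1166],[-0.002,-0.006,-0.01],1]]}}

```text
t: 4.4
position: [0.5104, -0.0197, 0.0631]
eef_rot: [0.316, -0.105, 0.942, 0.036]
wrist_force: [-0.3, -0.1, 1.4]
finger_gap: 0.0851
finger_force: 0.0
```

Request:
{"fn": "play_rows", "kwargs": {"rows": [[[0,0,0],[0,0,0],0.3],[[0,0,0],[0,0,0],0.3],[[0,0,0],[0,0,0],0.3],[[0,0,0],[0,0,0],0.3]]}}

```text
t: 4.8
position: [0.51, -0.0227, 0.0655]
eef_rot: [0.318, -0.103, 0.942, 0.034]
wrist_force: [1.5, 1.5, 0.5]
finger_gap: 0.0624
finger_force: 65.5
```

Run:
```python
from plan import *
C=np.array([.5004,-.0253,.0776]); psi,b=.216,.65
z=target(psi,b)[:,2]
for d in (.016,): print(C+d*z, rel(C+d*z,psi,b))
```

```text
[ 0.50985797 -0.0232247   0.06486266] (array([ 0.0006, -0.0005,  0.0003]), array([0.0002, 0.0021, 0.0022]))
```

Request:
{"fn": "play_rows", "kwargs": {"rows": [[[0,0,-0.02],[0,0,0],0.3],[[0,0,-0.05],[0,0,0],0.3],[[0,0,-0.09],[0,0,0],0.3],[[0,0,-0.12],[0,0,0],0.3]]}}

```text
t: 5.2
position: [0.4374, -0.0383, 0.1615]
eef_rot: [0.318, -0.103, 0.942, 0.034]
wrist_force: [0.1, -0.3, -0.9]
finger_gap: 0.0621
finger_force: 68.4
```

```bash
python3 plan.py .48 .08 .18 0 .25 .5275 .2323 .10 -.187 0
python3 -c "
from h import *
s=telemetry.sense();print(s)"
```

```text
shift [-0.0647, 0.1063, 0.0258] turn [0.0943, 0.3991, 0.1975] rows 4.0
shift [-0.0262, 0.1523, 0.0893] turn [0.0234, 0.2493, 0.186] rows 4.0
{'t': 5.2, 'joints': array([-0.59333017, -0.21561636, -0.85071073,  0.45210061,  0.45380936,
       -0.69732065]), 'qvel': array([-0.47639936, -0.63763831,  0.32383782,  1.13464664,  0.21651954,
       -0.45311387]), 'effort': array([  4.51148227, -12.6591298 ,  31.54625773,  -6.38134137,
         1.27959944,   0.69809452]), 'position': array([ 0.43737404, -0.03829837,  0.16147833]), 'eef_rot': array([ 0.31776455, -0.10296125,  0.94194337,  0.03416671]), 'wrist_force': array([ 0.12158358, -0.2750031 , -0.88077199]), 'ft_torque': array([-0.20101978,  0.6258655 , -0.03560608]), 'finger_force': 68.4304690361023, 'finger_gap': 0.06207372762535048}
```

Request:
{"fn": "play_rows", "kwargs": {"rows": [[[-0.016,0.026,0.006],[0.023,0.1,0.05],0.3],[[-0.032,0.053,0.013],[0.047,0.2,0.1],0.3],[[-0.048,0.08,0.02],[0.07,0.3,0.15],0.3],[[-0.065,0.106,0.026],[0.094,0.4,0.1975],0.3]]}}

```text
t: 5.6
position: [0.4816, 0.0804, 0.1804]
eef_rot: [0.124, 0.002, 0.992, -0.001]
wrist_force: [0.7, -0.9, -1.1]
finger_gap: 0.0625
finger_force: 68.4
```

```bash
python3 plan.py .5275 .2323 .10 -.187 0
```

```text
shift [-0.0243, 0.1523, 0.0887] turn [0.0207, 0.2477, 0.1826] rows 4.0
```

Request:
{"fn": "play_rows", "kwargs": {"rows": [[[-0.006,0.038,0.016],[0.005,0.062,0.046],0.3],[[-0.012,0.076,0.035],[0.01,0.124,0.091],0.3],[[-0.018,0.114,0.06],[0.015,0.186,0.137],0.3],[[-0.0243,0.152,0.087],[0.021,0.248,0.183],0.3],[[-0.0243,0.152,0.087],[0.021,0.248,0.183],0.3]]}}

```text
t: 6.1
position: [0.5269, 0.2346, 0.0946]
eef_rot: [-0.005, 0.091, 0.996, 0.0]
wrist_force: [-1.1, -0.1, -1.9]
finger_gap: 0.0621
finger_force: 68.3
```

Request:
{"fn": "play_rows", "kwargs": {"rows": [[[0,0,0],[0,0,0],0.3],[[0,0,0],[0,0,0],0.3]]}}

```text
t: 6.3
position: [0.5264, 0.2311, 0.1013]
eef_rot: [0.001, 0.092, 0.996, 0.001]
wrist_force: [-0.1, -0.6, -0.0]
finger_gap: 0.0623
finger_force: 68.3
```

```bash
python3 plan.py .5275 .2323 .10 -.187 0
python3 - <<'E'
from m3 import *
f=optics.grab_frame('wrist'); cv2.imwrite('pics/w3.png',f['color']); np.savez('w3.npz',**f)
f=optics.grab_frame('scene'); np.savez('s3.npz',**f)
P=cloud(f); from meas import boards
boards(f,(250,420,120,280))
s=telemetry.sense(); print(s['position'],s['eef_rot'],s['wrist_force'])
E
```

```text
shift [-0.0008, 0.0014, 0.0013] turn [0.0028, 0.0009, 0.0036] rows 1.0
px [377. 146.] n 344 ctr [0.55   0.2259 0.12  ] size [0.0703 0.1065] slope 0.009 az 2.0 long [ 0.979 -0.203 -0.002] rms 0.0014
px [367. 170.] n 567 ctr [0.5299 0.2286 0.0261] size [0.0732 0.1519] slope 0.014 az 1.27 long [ 0.984 -0.177 -0.002] rms 0.0018
px [412. 209.] n 537 ctr [0.7421 0.0704 0.0443] size [0.0848 0.088 ] slope 1.523 az -2.797 long [ 0.029  0.059 -0.998] rms 0.0115
px [304. 218.] n 633 ctr [ 0.5293 -0.1576  0.0803] size [0.1507 0.0652] slope 0.647 az 0.281 long [0.778 0.177 0.602] rms 0.0016
[0.52658207 0.23088393 0.10212082] [0.00130884 0.09197325 0.99575912 0.0017269 ] [-0.15601584  0.52498227 -1.05779711]
```

View pics/w3.png

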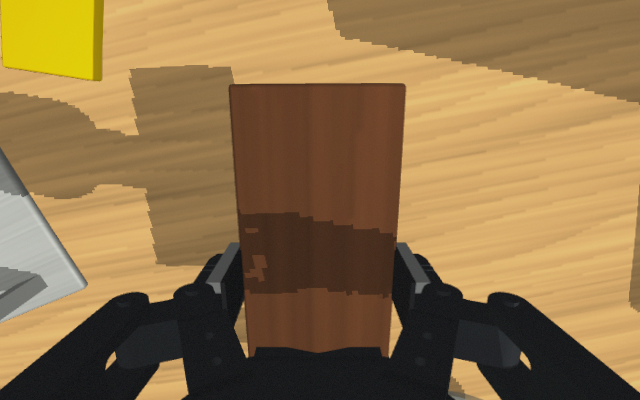

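The held board is level and straight, with its top edge at row 84 and the fingers at columns 240/397. Correcting the small offset while descending.

Request:
{"fn": "play_rows", "kwargs": {"rows": [[[-0.001,0.0014,0.03],[0.003,0.001,0.0036],0.3],[[-0.001,0.0014,0.055],[0.003,0.001,0.0036],0.3],[[-0.001,0.0014,0.066],[0.003,0.001,0.0036],0.3],[[-0.001,0.0014,0.07],[0.003,0.001,0.0036],0.3],[[-0.001,0.0014,0.07],[0.003,0.001,0.0036],0.3]]}}

```text
t: 6.9
position: [0.5281, 0.2329, 0.0312]
eef_rot: [-0.0, 0.094, 0.996, 0.0]
wrist_force: [-0.7, 0.5, -0.4]
finger_gap: 0.0624
finger_force: 68.4
```

Request:
{"fn": "play_rows", "kwargs": {"rows": [[[0,0,0],[0,0,0],0.3],[[0,0,0],[0,0,0],0.3]]}}

```text
t: 7.1
position: [0.5285, 0.2333, 0.0315]
eef_rot: [0.0, 0.093, 0.996, 0.0]
wrist_force: [-0.0, 0.1, -1.1]
finger_gap: 0.0621
finger_force: 68.4
```

```bash
python3 plan.py .528 .2322 .024 -.187 0
```

```text
shift [0.0003, -0.0012, 0.0075] turn [0.0005, 0.0003, 0.0001] rows 1.0
```

Request:
{"fn": "play_rows", "kwargs": {"rows": [[[0,-0.0009,0.005],[0,0,0],0.3],[[0,-0.0009,0.008],[0,0,0],0.3],[[0,-0.0009,0.009],[0,0,0],0.3],[[0,-0.0009,0.009],[0,0,0],0.3]]}}

```text
t: 7.5
position: [0.5275, 0.2323, 0.021]
eef_rot: [-0.001, 0.093, 0.996, -0.0]
wrist_force: [-0.3, -0.3, -0.2]
finger_gap: 0.0624
finger_force: 68.4
```

Request:
{"fn": "play_rows", "kwargs": {"rows": [[[0,0,0.001],[0,0,0],0.3],[[0,0,0.001],[0,0,0],0.3]]}}

```text
t: 7.7
position: [0.5278, 0.2323, 0.0205]
eef_rot: [-0.001, 0.093, 0.996, -0.0]
wrist_force: [-0.2, -1.5, 1.8]
finger_gap: 0.0622
finger_force: 69.4
```

Request:
{"fn": "play_rows", "kwargs": {"rows": [[[0,0,0.001],[0,0,0],0.3],[[0,0,0.001],[0,0,0],0.3]]}}

```text
t: 7.9
position: [0.5279, 0.2324, 0.0202]
eef_rot: [-0.0, 0.093, 0.996, -0.0]
wrist_force: [-3.4, -1.2, 8.6]
finger_gap: 0.0622
finger_force: 72.9
```

Request:
{"fn": "play_rows", "kwargs": {"rows": [[[0,0,-0.001],[0,0,0],0.3],[[0,0,-0.001],[0,0,0],1],[[0,0,-0.001],[0,0,0],1],[[0,0,-0.03],[0,0,0],1],[[0,0,-0.08],[0,0,0],1]]}}

```text
t: 8.4
position: [0.5259, 0.2317, 0.0971]
eef_rot: [-0.004, 0.093, 0.996, -0.001]
wrist_force: [1.2, -0.4, 0.2]
finger_gap: 0.0854
finger_force: 0.0
```

Request:
{"fn": "play_rows", "kwargs": {"rows": [[[0,0,-0.05],[0,0,0],1],[[0,0,-0.09],[0,0,0],1],[[0,0,-0.09],[0,0,0],1]]}}

```text
t: 8.7
position: [0.5301, 0.233, 0.1952]
eef_rot: [0.004, 0.093, 0.996, 0.002]
wrist_force: [-0.1, 0.3, 0.1]
finger_gap: 0.0853
finger_force: 0.0
```

Run:
```python
from m3 import *
from plan import *
f=optics.grab_frame('wrist'); cv2.imwrite('pics/w4.png',f['color']); np.savez('w4.npz',**f)
s=telemetry.sense(); print(s['position'],s['eef_rot'])
print(base(f,.038,(230,420,40,330)))
f=optics.grab_frame('scene'); from meas import boards
boards(f,(250,420,120,280))
C=np.array([.5288,-.1537,.0780]); psi,b=.214,.65
z=target(psi,b)[:,2]
for d in (-.10,.018): print(C+d*z, rel(C+d*z,psi,b))
```

```text
[0.52915382 0.23269291 0.1921657 ] [1.86159821e-03 9.32952750e-02 9.95636358e-01 8.77086029e-04]
(((527.4796142578125, 232.18447875976562), (63.28879165649414, 147.57492065429688), 79.61071014404297), array([nan, nan, nan]))
px [367. 169.] n 741 ctr [0.5289 0.2285 0.0369] size [0.07   0.1533] slope 0.125 az 1.458 long [ 0.984 -0.178 -0.008] rms 0.0043
px [412. 209.] n 540 ctr [0.7419 0.0698 0.0438] size [0.0864 0.0857] slope 1.549 az -2.784 long [-0.025  0.005  1.   ] rms 0.0115
px [304. 218.] n 633 ctr [ 0.5288 -0.1556  0.0803] size [0.1539 0.0695] slope 0.648 az 0.282 long [0.779 0.172 0.603] rms 0.0016
[ 0.46966183 -0.16655236  0.15760838] (array([-0.0165, -0.4029,  0.0322]), array([-0.1299, -0.6407, -0.3867]))
[ 0.53944487 -0.15138657  0.06367049] (array([-0.0823, -0.3751,  0.1262]), array([-0.1299, -0.6407, -0.3867]))
```

View pics/w4.png

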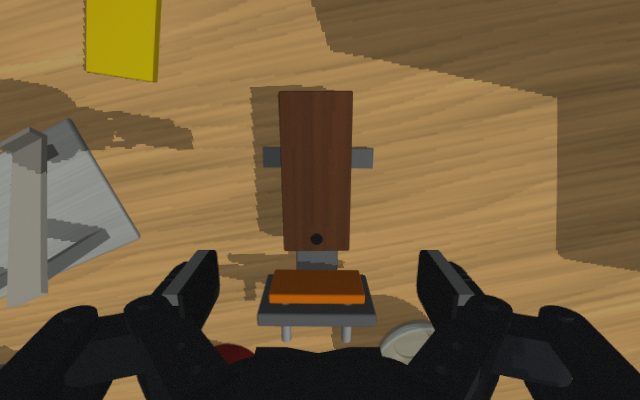

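The board lies on the base with aligned edges (px (278–353, 91–250)). Now to the second board.

Request:
{"fn": "play_rows", "kwargs": {"rows": [[[0.005,-0.047,-0.02],[-0.013,-0.064,-0.04],1],[[0.01,-0.094,-0.03],[-0.026,-0.128,-0.08],1],[[0.01,-0.14,-0.03],[-0.04,-0.192,-0.12],1],[[0.008,-0.187,-0.03],[-0.055,-0.26,-0.16],1],[[0.005,-0.233,-0.025],[-0.07,-0.34,-0.2],1]]}}

```text
t: 9.3
position: [0.479, 0.0031, 0.2136]
eef_rot: [0.172, -0.009, 0.985, 0.018]
wrist_force: [1.8, -0.4, -0.5]
finger_gap: 0.0855
finger_force: 0.0
```

```bash
python3 plan.py .4697 -.1666 .1576 .214 .65; python3 -c "
from h import *
print(telemetry.sense()['joints'])"
```

```text
shift [0.0296, -0.1712, 0.0428] turn [-0.0618, -0.2999, -0.1836] rows 4.0
[-0.24461172 -0.0732522  -0.46152417  0.85576573  0.1204992  -0.2428079 ]
```

Request:
{"fn": "play_rows", "kwargs": {"rows": [[[0.008,-0.042,0.005],[-0.015,-0.075,-0.046],1],[[0.016,-0.086,0.015],[-0.03,-0.15,-0.092],1],[[0.023,-0.13,0.03],[-0.046,-0.225,-0.138],1],[[0.0296,-0.171,0.043],[-0.062,-0.3,-0.184],1],[[0.0296,-0.171,0.043],[-0.062,-0.3,-0.184],1]]}}

```text
t: 9.8
position: [0.4671, -0.1705, 0.1541]
eef_rot: [0.316, -0.095, 0.943, 0.035]
wrist_force: [-0.6, 0.4, -0.1]
finger_gap: 0.0852
finger_force: 0.0
```

Request:
{"fn": "play_rows", "kwargs": {"rows": [[[0,0,0],[0,0,0],1],[[0,0,0],[0,0,0],1]]}}

```text
t: 10.0
position: [0.4698, -0.1641, 0.1575]
eef_rot: [0.316, -0.1, 0.943, 0.035]
wrist_force: [0.1, 0.9, 0.8]
finger_gap: 0.0852
finger_force: 0.0
```

Run:
```python
from meas import *
from plan import *
f=optics.grab_frame('wrist'); cv2.imwrite('pics/w5.png',f['color'])
s=telemetry.sense(); print(s['position'],s['joints'])
P=cloud(f); C=np.array([.5288,-.1537,.0780]); psi,b=.214,.65
n=-target(psi,b)[:,2]; f["color"]=f["color"].copy(); f["color"][~(abs((P-C)@n)<.008)]=255
boards(f,(200,440,40,320))
for d in (.0165,): print(C-d*n, rel(C-d*n,psi,b))
```

```text
[ 0.47013954 -0.16358377  0.15798845] [-0.83259233 -0.03150427 -0.699299    0.54284673  0.55012225 -0.94275   ]
px [314. 186.] n 16254 ctr [ 0.5285 -0.1541  0.0774] size [0.0637 0.1495] slope 0.649 az 0.213 long [-0.779 -0.169 -0.604] rms 0.0007
[ 0.5385578  -0.15157936  0.06486462] (array([ 0.0008, -0.003 ,  0.1161]), array([ 0.0016, -0.0028, -0.0017]))
```

Request:
{"fn": "play_rows", "kwargs": {"rows": [[[0.001,-0.003,0.04],[0.0015,-0.003,-0.002],1],[[0.001,-0.003,0.08],[0.0015,-0.003,-0.002],1],[[0.001,-0.003,0.105],[0.0015,-0.003,-0.002],1],[[0.001,-0.003,0.116],[0.0015,-0.003,-0.002],1],[[0.001,-0.003,0.116],[0.0015,-0.003,-0.002],1]]}}

```text
t: 10.55
position: [0.5389, -0.1501, 0.064]
eef_rot: [0.317, -0.103, 0.942, 0.035]
wrist_force: [-0.1, 0.2, 0.1]
finger_gap: 0.0854
finger_force: 0.0
```

Request:
{"fn": "play_rows", "kwargs": {"rows": [[[0,0,0],[0,0,0],1],[[0,0,0],[0,0,0],0.3],[[0,0,0],[0,0,0],0.3],[[0,0,0],[0,0,0],0.3],[[0,0,0],[0,0,0],0.3]]}}

```text
t: 11.05
position: [0.5382, -0.1532, 0.0663]
eef_rot: [0.319, -0.101, 0.942, 0.033]
wrist_force: [-2.5, 3.3, 4.6]
finger_gap: 0.0627
finger_force: 63.8
```

Request:
{"fn": "play_rows", "kwargs": {"rows": [[[0,0,-0.02],[0,0,0],0.3],[[0,0,-0.05],[0,0,0],0.3],[[0,0,-0.09],[0,0,0],0.3],[[0,0,-0.12],[0,0,0],0.3],[[0,0,-0.14],[0,0,0],0.3]]}}

```text
t: 11.55
position: [0.4543, -0.1716, 0.1789]
eef_rot: [0.319, -0.101, 0.942, 0.032]
wrist_force: [0.2, -0.9, -0.2]
finger_gap: 0.0623
finger_force: 67.7
```

```bash
python3 plan.py .47 .0 .22 .1 .4 .5 .12 .18 -.05 .2 .528 .2322 .10 -.187 0
```

```text
shift [-0.0662, 0.1643, -0.002] turn [0.0529, 0.2522, 0.0984] rows 4.0
shift [-0.023, 0.1164, 0.0531] turn [0.0444, 0.1996, 0.1435] rows 3.0
shift [-0.006, 0.1135, 0.0828] turn [0.0137, 0.1997, 0.1365] rows 3.0
```

Request:
{"fn": "play_rows", "kwargs": {"rows": [[[-0.016,0.041,0],[0.013,0.063,0.025],0.3],[[-0.033,0.082,0],[0.026,0.126,0.049],0.3],[[-0.05,0.123,-0.001],[0.04,0.189,0.074],0.3],[[-0.066,0.164,-0.002],[0.053,0.252,0.098],0.3]]}}

```text
t: 11.95
position: [0.4701, -0.0001, 0.2195]
eef_rot: [0.199, -0.048, 0.979, 0.01]
wrist_force: [1.4, -0.6, -0.7]
finger_gap: 0.062
finger_force: 67.7
```

```bash
python3 plan.py .5 .12 .18 -.05 .2 .528 .2322 .10 -.187 0
```

```text
shift [-0.0228, 0.1165, 0.0527] turn [0.0444, 0.2001, 0.1416] rows 3.0
shift [-0.006, 0.1135, 0.0828] turn [0.0137, 0.1997, 0.1365] rows 3.0
```

Request:
{"fn": "play_rows", "kwargs": {"rows": [[[-0.007,0.039,0.012],[0.015,0.067,0.047],0.3],[[-0.015,0.078,0.03],[0.03,0.134,0.094],0.3],[[-0.0228,0.1165,0.0527],[0.0444,0.2,0.1416],0.3]]}}

```text
t: 12.25
position: [0.5004, 0.1214, 0.18]
eef_rot: [0.1, 0.024, 0.995, -0.002]
wrist_force: [1.6, -0.9, 0.5]
finger_gap: 0.0621
finger_force: 67.7
```

```bash
python3 plan.py .528 .2322 .10 -.187 0
```

```text
shift [-0.0058, 0.1119, 0.0829] turn [0.0152, 0.2006, 0.1385] rows 3.0
```

Request:
{"fn": "play_rows", "kwargs": {"rows": [[[-0.002,0.035,0.015],[0.005,0.067,0.046],0.3],[[-0.004,0.07,0.04],[0.01,0.134,0.092],0.3],[[-0.006,0.112,0.07],[0.015,0.2,0.1385],0.3],[[-0.006,0.112,0.083],[0.015,0.2,0.1385],0.3],[[-0.006,0.112,0.083],[0.015,0.2,0.1385],0.3]]}}

```text
t: 12.75
position: [0.5269, 0.2305, 0.0959]
eef_rot: [-0.003, 0.092, 0.996, -0.0]
wrist_force: [0.4, -0.4, -0.8]
finger_gap: 0.0623
finger_force: 67.7
```

Request:
{"fn": "play_rows", "kwargs": {"rows": [[[0,0,0],[0,0,0],0.3],[[0,0,0],[0,0,0],0.3]]}}

```text
t: 12.95
position: [0.5278, 0.2296, 0.1002]
eef_rot: [0.001, 0.093, 0.996, 0.001]
wrist_force: [0.7, -0.7, -1.3]
finger_gap: 0.0623
finger_force: 67.7
```

```bash
python3 plan.py .528 .2322 .05 -.187 0;python3 - <<'E'
from meas import *
f=optics.grab_frame('scene'); boards(f,(300,420,120,200)); print(telemetry.sense()['position'])
E
```

```text
shift [0.0004, 0.0026, 0.0502] turn [0.0017, 0.001, 0.0008] rows 2.0
px [377. 147.] n 344 ctr [0.5536 0.2217 0.1174] size [0.0677 0.1007] slope 0.024 az 1.229 long [ 0.976 -0.215 -0.005] rms 0.0015
px [367. 169.] n 734 ctr [0.5289 0.2299 0.0371] size [0.0728 0.1498] slope 0.104 az 1.447 long [ 0.987 -0.16  -0.004] rms 0.0038
[0.52787275 0.22957343 0.10031317]
```

Request:
{"fn": "play_rows", "kwargs": {"rows": [[[0,0.0026,0.03],[0.0015,0.001,0.001],0.3],[[0,0.0026,0.05],[0.0015,0.001,0.001],0.3],[[0,0.0026,0.058],[0.0015,0.001,0.001],0.3],[[0,0.0026,0.06],[0.0015,0.001,0.001],0.3],[[0,0.0026,0.06],[0.0015,0.001,0.001],0.3]]}}

```text
t: 13.5
position: [0.5285, 0.2329, 0.0394]
eef_rot: [-0.001, 0.093, 0.996, -0.0]
wrist_force: [0.5, -0.0, -0.1]
finger_gap: 0.062
finger_force: 67.7
```

Request:
{"fn": "play_rows", "kwargs": {"rows": [[[0,0,0],[0,0,0],0.3],[[0,0,0],[0,0,0],0.3]]}}

```text
t: 13.7
position: [0.5286, 0.2332, 0.0392]
eef_rot: [-0.001, 0.093, 0.996, -0.0]
wrist_force: [-0.4, 0.2, -0.5]
finger_gap: 0.062
finger_force: 67.7
```

```bash
python3 plan.py .528 .2322 .036 -.187 0
```

```text
shift [0.0004, -0.001, 0.0032] turn [-0.0001, -0.0012, 0.0007] rows 1.0
```

Request:
{"fn": "play_rows", "kwargs": {"rows": [[[0.0003,-0.0009,0.003],[0,-0.001,0],0.3],[[0.0003,-0.0009,0.005],[0,-0.001,0],0.3],[[0.0003,-0.0009,0.005],[0,-0.001,0],0.3]]}}

```text
t: 14.0
position: [0.5275, 0.2322, 0.0333]
eef_rot: [-0.001, 0.093, 0.996, -0.0]
wrist_force: [0.1, 0.4, 0.2]
finger_gap: 0.0622
finger_force: 67.8
```

Request:
{"fn": "play_rows", "kwargs": {"rows": [[[0,0,0.001],[0,0,0],0.3],[[0,0,0.001],[0,0,0],0.3]]}}

```text
t: 14.2
position: [0.5277, 0.2322, 0.0332]
eef_rot: [-0.0, 0.093, 0.996, -0.0]
wrist_force: [-3.5, -1.4, 10.7]
finger_gap: 0.0623
finger_force: 68.9
```

Request:
{"fn": "play_rows", "kwargs": {"rows": [[[0,0,0.001],[0,0,0],0.3],[[0,0,0.001],[0,0,0],0.3]]}}

```text
t: 14.4
position: [0.5278, 0.2323, 0.0331]
eef_rot: [0.0, 0.093, 0.996, -0.0]
wrist_force: [-5.5, -1.9, 19.6]
finger_gap: 0.0622
finger_force: 70.0
```

Request:
{"fn": "play_rows", "kwargs": {"rows": [[[0,0,-0.002],[0,0,0],0.3],[[0,0,-0.002],[0,0,0],1],[[0,0,-0.002],[0,0,0],1],[[0,0,-0.03],[0,0,0],1],[[0,0,-0.07],[0,0,0],1]]}}

```text
t: 14.9
position: [0.5263, 0.2319, 0.0997]
eef_rot: [-0.003, 0.093, 0.996, -0.001]
wrist_force: [1.0, 1.4, 0.2]
finger_gap: 0.0854
finger_force: 0.0
```

Request:
{"fn": "play_rows", "kwargs": {"rows": [[[0,0,-0.045],[0,0,0],1],[[0,0,-0.085],[0,0,0],1],[[0,0,-0.085],[0,0,0],1],[[0,0,-0.085],[0,0,0],1]]}}

```text
t: 15.3
position: [0.5281, 0.2324, 0.1866]
eef_rot: [-0.0, 0.093, 0.996, -0.0]
wrist_force: [-0.2, -0.6, 0.2]
finger_gap: 0.0856
finger_force: 0.0
```

```bash
python3 - <<'E'
from m3 import *
from plan import *
f=optics.grab_frame('wrist'); cv2.imwrite('pics/w6.png',f['color']); np.savez('w6.npz',**f)
s=telemetry.sense(); print(s['position'],s['eef_rot'],s['wrist_force'])
print(base(f,.050,(230,420,40,330)))
f=optics.grab_frame('top'); print(base(f,.050,(205,260,165,245)))
E
python3 plan.py .415 .2536 .12 -.187 0
```

```text
[0.52757175 0.23223513 0.18542781] [-1.25341040e-03  9.30075394e-02  9.95664487e-01 -5.05428182e-04] [ 0.4111125   0.28100592 -0.22149195]
(((527.596435546875, 232.14532470703125), (63.22895431518555, 147.62255859375), 79.20586395263672), array([nan, nan, nan]))
(((496.16802978515625, 235.4202117919922), (63.85677719116211, 86.7916030883789), 80.58157348632812), array([nan, nan, nan]))
shift [0.1141, 0.0004, 0.0653] turn [-0.0018, -0.0036, 0.0007] rows 3.0
```

View pics/w6.png

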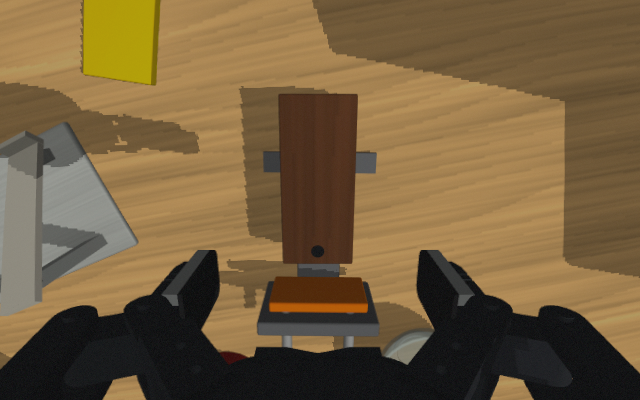

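The pile stands square (px (278–357, 94–264)), about 30 mm short of the pad. Moving behind it to push.

Request:
{"fn": "play_rows", "kwargs": {"rows": [[[0.04,0,0],[0,-0.002,0],0.35],[[0.08,0,0.02],[0,-0.002,0],0.35],[[0.114,0.0004,0.05],[-0.001,-0.003,0.001],0.35],[[0.114,0.0004,0.09],[-0.001,-0.003,0.001],0.35],[[0.114,0.0004,0.13],[-0.001,-0.003,0.001],0.35]]}}

```text
t: 15.9
position: [0.4139, 0.2537, 0.0546]
eef_rot: [0.0, 0.093, 0.996, -0.0]
wrist_force: [1.9, 1.0, -0.6]
finger_gap: 0.0301
finger_force: 0.0
```

Request:
{"fn": "play_rows", "kwargs": {"rows": [[[0,0,0.02],[0,0,0],0.35],[[0,0,0.035],[0,0,0],0.35],[[0,0,0.04],[0,0,0],0.35],[[0,0,0.04],[0,0,0],0.35],[[0,0,0.04],[0,0,0],0.35]]}}

```text
t: 16.4
position: [0.4158, 0.2538, 0.0166]
eef_rot: [0.001, 0.094, 0.996, -0.0]
wrist_force: [0.0, -0.5, -0.5]
finger_gap: 0.03
finger_force: 0.0
```

```bash
python3 plan.py .415 .2536 .009 -.187 0;  python3 -c "
from h import *
s=telemetry.sense();print(s['position'],s['eef_rot'],s['wrist_force'],s['finger_gap'])"
```

```text
shift [0.0008, -0.0003, 0.0076] turn [0.0001, 0.0013, -0.0003] rows 1.0
[0.41578881 0.25376413 0.0166378 ] [ 6.48687712e-04  9.35290408e-02  9.95616340e-01 -2.64399865e-05] [ 0.02188904 -0.47130614 -0.49102435] 0.030021377428484878
```

Request:
{"fn": "play_rows", "kwargs": {"rows": [[[0,0,0.006],[0,0.001,0],0.35],[[-0.008,0,0.006],[0,0.001,0],0.35],[[-0.016,0,0.006],[0,0.001,0],0.35],[[-0.02,0,0.006],[0,0.001,0],0.35],[[-0.023,0,0.006],[0,0.001,0],0.35]]}}

```text
t: 16.9
position: [0.4391, 0.2493, 0.0106]
eef_rot: [0.0, 0.094, 0.996, 0.0]
wrist_force: [-0.4, -0.1, 0.1]
finger_gap: 0.0299
finger_force: 0.0
```

Request:
{"fn": "play_rows", "kwargs": {"rows": [[[-0.002,0,0],[0,0,0],0.35],[[-0.004,0,0],[0,0,0],0.35],[[-0.006,0,0],[0,0,0],0.35],[[-0.008,0,0],[0,0,0],0.35],[[-0.01,0,0],[0,0,0],0.35]]}}

```text
t: 17.4
position: [0.4481, 0.2476, 0.0105]
eef_rot: [0.0, 0.093, 0.996, 0.0]
wrist_force: [-0.6, 0.4, 0.6]
finger_gap: 0.03
finger_force: 0.3
```

Request:
{"fn": "play_rows", "kwargs": {"rows": [[[-0.003,0,0],[0,0,0],0.35],[[-0.006,0,0],[0,0,0],0.35],[[-0.009,0,0],[0,0,0],0.35],[[-0.012,0,0],[0,0,0],0.35],[[-0.012,0,0],[0,0,0],0.35]]}}

```text
t: 17.9
position: [0.4605, 0.2453, 0.0105]
eef_rot: [0.0, 0.094, 0.996, 0.0]
wrist_force: [-0.9, 0.7, 1.0]
finger_gap: 0.0297
finger_force: 0.0
```

```bash
python3 plan.py .459 .2454 .0105 -.187 0;  python3 - <<'E'
from m3 import *
s=telemetry.sense();print(s['position'],s['eef_rot'],s['wrist_force'],s['ft_torque'])
f=optics.grab_frame('wrist'); np.savez('w7.npz',**f); cv2.imwrite('pics/w7.png',f['color'])
f=optics.grab_frame('scene'); from meas import boards; boards(f,(300,420,120,200))
E
```

```text
shift [0.0015, -0.0002, -0.0] turn [0.0003, 0.0008, -0.0006] rows 1.0
[0.4605242  0.24529651 0.01049474] [4.21423046e-04 9.36507254e-02 9.95605020e-01 9.29389367e-05] [-0.92475031  0.66964083  0.97292713] [0.00612805 0.0363179  0.0069588 ]
px [367. 167.] n 937 ctr [0.5393 0.2243 0.047 ] size [0.0741 0.1925] slope 0.281 az 1.35 long [ 0.974 -0.228 -0.003] rms 0.0077
```

Request:
{"fn": "play_rows", "kwargs": {"rows": [[[-0.002,0,0],[0,0,0],0.35],[[-0.004,0,0],[0,0,0],0.35],[[-0.006,0,0],[0,0,0],0.35],[[-0.008,0,0],[0,0,0],0.35],[[-0.01,0,0],[0,0,0],0.35]]}}

```text
t: 18.5
position: [0.4699, 0.2435, 0.0105]
eef_rot: [0.0, 0.094, 0.996, 0.0]
wrist_force: [-1.4, 0.1, 0.5]
finger_gap: 0.0299
finger_force: 0.3
```

Request:
{"fn": "play_rows", "kwargs": {"rows": [[[-0.0006,0,0],[0,0,0],0.35],[[-0.0012,0,0],[0,0,0],0.35],[[-0.0018,0,0],[0,0,0],0.35],[[-0.0024,0,0],[0,0,0],0.35],[[-0.003,0,0],[0,0,0],0.35]]}}

```text
t: 19.0
position: [0.4721, 0.243, 0.0104]
eef_rot: [-0.0, 0.093, 0.996, 0.0]
wrist_force: [-5.7, 1.8, 2.0]
finger_gap: 0.0295
finger_force: 2.0
```

Request:
{"fn": "play_rows", "kwargs": {"rows": [[[-0.0004,0,0],[0,0,0],0.35],[[-0.0004,0,0],[0,0,0],0.35]]}}

```text
t: 19.2
position: [0.4721, 0.243, 0.0103]
eef_rot: [-0.001, 0.093, 0.996, 0.0]
wrist_force: [-5.8, 1.1, 2.8]
finger_gap: 0.0292
finger_force: 1.7
```

Request:
{"fn": "play_rows", "kwargs": {"rows": [[[-0.0003,0,0],[0,0,0],0.35],[[-0.0003,0,0],[0,0,0],0.35]]}}

```text
t: 19.4
position: [0.4721, 0.243, 0.0103]
eef_rot: [-0.001, 0.093, 0.996, 0.0]
wrist_force: [-6.5, 2.0, 3.0]
finger_gap: 0.0302
finger_force: 2.1
```

```bash
python3 - <<'E'
from m3 import *
f=optics.grab_frame('wrist'); np.savez('w8.npz',**f)
cv2.imwrite('pics/w8.png',f['color'])
s=telemetry.sense();print(s['position'],s['wrist_force'],s['ft_torque'])
E
```

```text
[0.4721018  0.2429859  0.01031678] [-6.54054472  1.89979098  2.76775711] [ 0.41365934  1.20202434 -0.01162777]
```

View pics/w8.png

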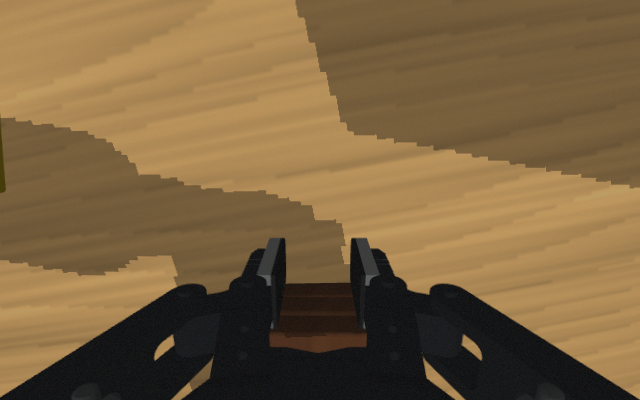

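The arm no longer advances: the pile bears on the pad, and the board ends look flush between the fingers (px 285–355, rows 285–345). Raising the push to about 10 N.

Request:
{"fn": "play_rows", "kwargs": {"rows": [[[-0.001,0,0],[0,0,0],0.35],[[-0.001,0,0],[0,0,0],0.35]]}}

```text
t: 19.65
position: [0.4721, 0.2429, 0.01]
eef_rot: [-0.002, 0.093, 0.996, 0.0]
wrist_force: [-10.3, 2.6, 2.3]
finger_gap: 0.03
finger_force: 1.8
```

Request:
{"fn": "play_rows", "kwargs": {"rows": [[[-0.001,0,0],[0,0,0],0.35],[[-0.001,0,0],[0,0,0],0.35]]}}

```text
t: 19.85
position: [0.4721, 0.2427, 0.0097]
eef_rot: [-0.003, 0.093, 0.996, 0.0]
wrist_force: [-12.4, 3.1, 1.6]
finger_gap: 0.0298
finger_force: 1.5
```

Request:
{"fn": "play_rows", "kwargs": {"rows": [[[0.0008,0,0],[0,0,0],0.35],[[0.0008,0,0],[0,0,0],0.35],[[0.0008,0,0],[0,0,0],0.35],[[0.0008,0,0],[0,0,0],0.35],[[0.0008,0,0],[0,0,0],0.35]]}}

```text
t: 20.35
position: [0.472, 0.2427, 0.0097]
eef_rot: [-0.002, 0.093, 0.996, -0.0]
wrist_force: [-9.5, 2.4, 0.7]
finger_gap: 0.0297
finger_force: 0.9
```

Request:
{"fn": "play_rows", "kwargs": {"rows": [[[0.002,0,0],[0,0,0],0.35],[[0.004,0,0],[0,0,0],0.35],[[0.01,0,0],[0,0,0],0.35],[[0.025,0,0],[0,0,0],0.35],[[0.045,0,0],[0,0,0],0.35]]}}

```text
t: 20.85
position: [0.4297, 0.251, 0.0105]
eef_rot: [0.0, 0.094, 0.996, 0.0]
wrist_force: [-0.4, -0.1, 0.1]
finger_gap: 0.0301
finger_force: 0.0
```

Request:
{"fn": "play_rows", "kwargs": {"rows": [[[0,0,-0.04],[0,0,0],0.35],[[0,0,-0.08],[0,0,0],0.35],[[0,0,-0.12],[0,0,0],0.35],[[-0.02,0,-0.16],[0,0,0],1],[[-0.04,0,-0.18],[0,0,0],1]]}}

```text
t: 21.35
position: [0.4696, 0.2441, 0.1944]
eef_rot: [0.002, 0.093, 0.996, 0.001]
wrist_force: [0.7, 1.1, -0.0]
finger_gap: 0.0577
finger_force: 0.0
```

Request:
{"fn": "play_rows", "kwargs": {"rows": [[[-0.035,0,-0.01],[0,0,0],1],[[-0.05,0,-0.01],[0,0,0],1],[[-0.05,0,-0.01],[0,0,0],1],[[-0.05,0,-0.01],[0,0,0],1]]}}

```text
t: 21.75
position: [0.5174, 0.2342, 0.1994]
eef_rot: [-0.001, 0.094, 0.996, -0.0]
wrist_force: [-1.4, 0.4, 0.1]
finger_gap: 0.0858
finger_force: 0.0
```

```bash
python3 - <<'E'
from m3 import *
s=telemetry.sense();print(s['position'],s['wrist_force'])
f=optics.grab_frame('wrist'); np.savez('w9.npz',**f); cv2.imwrite('pics/w9.png',f['color'])
print(base(f,.050,(200,440,40,340)))
g=optics.grab_frame('scene'); np.savez('s9.npz',**g)
a=f['color'][80:340,220:420]; b=g['color'][130:200,320:430]
a=cv2.resize(a,None,fx=1.9,fy=1.9,interpolation=cv2.INTER_CUBIC); b=cv2.resize(b,None,fx=3.7,fy=3.7,interpolation=cv2.INTER_CUBIC)
H=max(a.shape[0],b.shape[0]); c=np.zeros((H,a.shape[1]+b.shape[1],3),np.uint8); c[:a.shape[0],:a.shape[1]]=a; c[:b.shape[0],a.shape[1]:]=b
cv2.imwrite('pics/f9.png',cv2.convertScaleAbs(c,alpha=1.4)); print(c.shape)
E
```

```text
[0.51740468 0.23416498 0.19941269] [-1.42839556  0.37391864  0.06568953]
(((560.1162719726562, 226.63711547851562), (88.02976989746094, 155.15512084960938), 79.34334564208984), array([nan, nan, nan]))
(494, 787, 3)
```

View pics/f9.png

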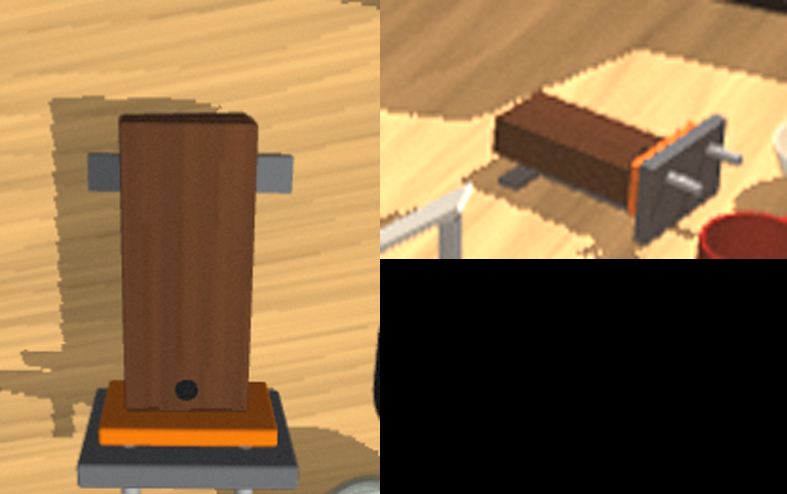

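The pile is square on the pad in plan view (crop px 120–257, 115–410), and the edges look in line from the side. I can't view any more pictures, so I'll check layer alignment from the depth data.

```bash
python3 - <<'E'
from m3 import *
O=np.array([.5479,.2284]); psi=-.187; ax=np.array([np.cos(psi),np.sin(psi)]); ay=np.array([-ax[1],ax[0]])
for n in("s9","w9"):
    f=dict(np.load(n+".npz")); P=cloud(f); br=brown(f["color"])>0
    X=(P[...,:2]-O)@ax; Y=(P[...,:2]-O)@ay; Z=P[...,2]
    m=br&(X>-.1)&(X<.09)&(abs(Y)<.06)&(Z>.008)&(Z<.056)
    for z0,z1 in((.012,.018),(.018,.026),(.026,.032),(.032,.038),(.038,.046),(.046,.054)):
        k=m&(Z>z0)&(Z<z1)
        if k.sum()<15: continue
        if n=="s9":
            k2=k&(Y<-.02)&(X>-.05)&(X<.06)
            if k2.sum()>5:
                # slope of side face along x
                A=np.polyfit(X[k2],Y[k2],1); print(n,z0,k2.sum(),"side Y med",np.median(Y[k2]).round(4),"yaw",A[0].round(3),"at0",A[1].round(4))
        kb=k&(X<-.055); 
        if kb.sum()>8: print("   back",n,z0,kb.sum(),"X",np.median(X[kb]).round(4),"Y",np.percentile(Y[kb],[2,98]).round(4))
f=dict(np.load("w9.npz")); P=cloud(f); b=f["color"].astype(int)
m=(abs(P[...,2]-.050)<.005); mm=m.astype(np.uint8); mm[:, :270]=0; mm[:,370:]=0; mm[:130]=0; mm[285:]=0
c=max(cv2.findContours(mm,0,2)[0],key=cv2.contourArea); w=cast(f,c.reshape(-1,2),.05); print(cv2.minAreaRect((np.c_[(w[:,:2]-O)@ax,(w[:,:2]-O)@ay]*1000).astype(np.float32)))
E
```

```text
s9 0.012 23 side Y med -0.0314 yaw 0.003 at0 -0.0319
s9 0.018 66 side Y med -0.0336 yaw 0.009 at0 -0.0336
s9 0.026 45 side Y med -0.0325 yaw -0.007 at0 -0.0325
s9 0.032 48 side Y med -0.0325 yaw 0.009 at0 -0.0326
s9 0.038 62 side Y med -0.0327 yaw 0.008 at0 -0.0325
s9 0.046 106 side Y med -0.0289 yaw -0.006 at0 -0.0283
   back s9 0.046 26 X -0.0588 Y [-0.0337  0.0314]
   back w9 0.012 28 X -0.0651 Y [-0.0231  0.0101]
   back w9 0.018 35 X -0.0652 Y [-0.034   0.0279]
   back w9 0.026 49 X -0.0653 Y [-0.0296  0.0271]
   back w9 0.032 138 X -0.0646 Y [-0.0305  0.0293]
   back w9 0.038 76 X -0.0643 Y [-0.0305  0.0308]
   back w9 0.046 793 X -0.0598 Y [-0.0295  0.0314]
((3.0734024047851562, 0.20576858520507812), (63.36313247680664, 136.23272705078125), 89.55812072753906)
```

The base may sit 1–2 mm to −y of the upper two. A gentle sideways squeeze on the tray's middle line followed by a repeat push will true it up.

```bash
python3 plan.py .5479 .2286 .009 -.187 0
```

```text
shift [-0.0315, 0.0001, 0.1908] turn [-0.0005, -0.0012, 0.0002] rows 4.0
```

Request:
{"fn": "play_rows", "kwargs": {"rows": [[[-0.016,0,0.03],[0,-0.001,0],1],[[-0.0315,0,0.07],[0,-0.001,0],1],[[-0.0315,0,0.11],[0,-0.001,0],1],[[-0.0315,0,0.12],[0,-0.001,0],1],[[-0.0315,0,0.12],[0,-0.001,0],1]]}}

```text
t: 22.35
position: [0.5481, 0.2284, 0.0795]
eef_rot: [-0.001, 0.093, 0.996, -0.001]
wrist_force: [0.6, -0.1, 0.4]
finger_gap: 0.0853
finger_force: 0.0
```

Request:
{"fn": "play_rows", "kwargs": {"rows": [[[0,0,0],[0,0,0],1],[[0,0,0],[0,0,0],1]]}}

```text
t: 22.55
position: [0.5505, 0.2288, 0.0828]
eef_rot: [0.002, 0.093, 0.996, 0.001]
wrist_force: [-0.2, -0.6, -0.1]
finger_gap: 0.0852
finger_force: 0.0
```

```bash
python3 plan.py .5479 .2286 .009 -.187 0
```

```text
shift [0.0029, -0.0009, 0.0738] turn [0.0016, 0.0044, 0.0001] rows 2.0
```

Request:
{"fn": "play_rows", "kwargs": {"rows": [[[0.002,-0.0007,0.03],[0.001,0.003,0],1],[[0.002,-0.0007,0.055],[0.001,0.003,0],1],[[0.002,-0.0007,0.07],[0.001,0.003,0],1],[[0.002,-0.0007,0.073],[0.001,0.003,0],1],[[0.002,-0.0007,0.073],[0.001,0.003,0],1]]}}

```text
t: 23.05
position: [0.5482, 0.2282, 0.0085]
eef_rot: [-0.0, 0.093, 0.996, -0.0]
wrist_force: [-0.5, 0.6, -0.1]
finger_gap: 0.0854
finger_force: 0.0
```

Request:
{"fn": "play_rows", "kwargs": {"rows": [[[0,0,0],[0,0,0],1],[[0,0,0],[0,0,0],1]]}}

```text
t: 23.25
position: [0.5485, 0.2282, 0.0089]
eef_rot: [0.0, 0.094, 0.996, 0.0]
wrist_force: [0.3, 0.5, -0.5]
finger_gap: 0.0852
finger_force: 0.0
```

```bash
python3 plan.py .5479 .2286 .009 -.187 0
```

```text
shift [0.0006, 0.0002, -0.0001] turn [0.0001, 0.0004, -0.0003] rows 1.0
```

Request:
{"fn": "play_rows", "kwargs": {"rows": [[[0,0,0],[0,0,0],0.3],[[0,0,0],[0,0,0],0.3],[[0,0,0],[0,0,0],0.3],[[0,0,0],[0,0,0],0.3]]}}

```text
t: 23.65
position: [0.5481, 0.2281, 0.0083]
eef_rot: [-0.0, 0.094, 0.996, -0.0]
wrist_force: [-1.4, -0.6, 6.6]
finger_gap: 0.0632
finger_force: 66.9
```

Request:
{"fn": "play_rows", "kwargs": {"rows": [[[0,0,0],[0,0,0],1],[[0,0,0],[0,0,0],1],[[0,0,-0.03],[0,0,0],1],[[0,0,-0.075],[0,0,0],1],[[0,0,-0.12],[0,0,0],1]]}}

```text
t: 24.15
position: [0.5473, 0.2279, 0.1283]
eef_rot: [-0.002, 0.094, 0.996, -0.001]
wrist_force: [-0.2, -0.0, 0.2]
finger_gap: 0.0852
finger_force: 0.0
```

```bash
python3 plan.py .4360 .2498 .08 -.187 0
```

```text
shift [0.1133, 0.0009, 0.0487] turn [-0.0017, -0.0034, -0.0003] rows 3.0
```

Request:
{"fn": "play_rows", "kwargs": {"rows": [[[0.04,0,0],[0,0,0],0.35],[[0.08,0.0005,0],[0,-0.001,0],0.35],[[0.113,0.0009,0.02],[-0.001,-0.002,0],0.35],[[0.113,0.0009,0.06],[-0.001,-0.002,0],0.35],[[0.113,0.0009,0.1],[-0.001,-0.002,0],0.35]]}}

```text
t: 24.65
position: [0.4365, 0.2505, 0.0277]
eef_rot: [0.002, 0.093, 0.996, 0.001]
wrist_force: [1.5, 0.6, -0.6]
finger_gap: 0.0296
finger_force: 0.0
```

Request:
{"fn": "play_rows", "kwargs": {"rows": [[[0,0,0.01],[0,0,0],0.35],[[0,0,0.014],[0,0,0],0.35],[[0,0,0.014],[0,0,0],0.35]]}}

```text
t: 24.95
position: [0.4376, 0.2501, 0.0143]
eef_rot: [0.0, 0.094, 0.996, 0.0]
wrist_force: [0.4, 0.1, -1.0]
finger_gap: 0.0296
finger_force: 0.0
```

```bash
python3 plan.py .4675 .2438 .0105 -.187 0
```

```text
shift [-0.0306, -0.0006, 0.0038] turn [0.0004, 0.0007, -0.0005] rows 1.0
```

Request:
{"fn": "play_rows", "kwargs": {"rows": [[[-0.008,-0.0006,0.004],[0,0,0],0.35],[[-0.016,-0.0006,0.004],[0,0,0],0.35],[[-0.023,-0.0006,0.004],[0,0,0],0.35],[[-0.028,-0.0006,0.004],[0,0,0],0.35],[[-0.0305,-0.0006,0.004],[0,0,0],0.35]]}}

```text
t: 25.45
position: [0.4677, 0.2435, 0.0099]
eef_rot: [0.0, 0.094, 0.996, 0.0]
wrist_force: [-0.2, 0.9, 0.1]
finger_gap: 0.0305
finger_force: 0.0
```

Request:
{"fn": "play_rows", "kwargs": {"rows": [[[-0.0008,0,0],[0,0,0],0.35],[[-0.0016,0,0],[0,0,0],0.35],[[-0.0024,0,0],[0,0,0],0.35],[[-0.0032,0,0],[0,0,0],0.35],[[-0.004,0,0],[0,0,0],0.35]]}}

```text
t: 25.95
position: [0.4706, 0.243, 0.0097]
eef_rot: [0.0, 0.093, 0.996, 0.0]
wrist_force: [-0.3, 0.3, -0.6]
finger_gap: 0.0295
finger_force: 0.0
```

Request:
{"fn": "play_rows", "kwargs": {"rows": [[[-0.0005,0,0],[0,0,0],0.35],[[-0.001,0,0],[0,0,0],0.35],[[-0.001,0,0],[0,0,0],0.35]]}}

```text
t: 26.25
position: [0.4717, 0.2427, 0.0097]
eef_rot: [0.0, 0.094, 0.996, 0.0]
wrist_force: [-0.0, -0.4, 0.5]
finger_gap: 0.0297
finger_force: 0.0
```

Request:
{"fn": "play_rows", "kwargs": {"rows": [[[-0.0007,0,0],[0,0,0],0.35],[[-0.0014,0,0],[0,0,0],0.35],[[-0.002,0,0],[0,0,0],0.35],[[-0.002,0,0],[0,0,0],0.35]]}}

```text
t: 26.65
position: [0.4718, 0.2424, 0.0092]
eef_rot: [-0.002, 0.093, 0.996, -0.0]
wrist_force: [-7.4, 1.5, 1.1]
finger_gap: 0.0296
finger_force: 0.0
```

Request:
{"fn": "play_rows", "kwargs": {"rows": [[[-0.0005,0,0],[0,0,0],0.35],[[-0.001,0,0],[0,0,0],0.35],[[-0.001,0,0],[0,0,0],0.35]]}}

```text
t: 26.95
position: [0.4718, 0.2423, 0.0091]
eef_rot: [-0.002, 0.093, 0.996, -0.0]
wrist_force: [-11.0, 3.1, 3.8]
finger_gap: 0.0303
finger_force: 0.0
```

Request:
{"fn": "play_rows", "kwargs": {"rows": [[[0.0003,0,0],[0,0,0],0.35],[[0.0003,0,0],[0,0,0],0.35],[[0.0003,0,0],[0,0,0],0.35],[[0.0003,0,0],[0,0,0],0.35],[[0.0003,0,0],[0,0,0],0.35]]}}

```text
t: 27.45
position: [0.4719, 0.2424, 0.0091]
eef_rot: [-0.002, 0.093, 0.996, -0.0]
wrist_force: [-9.0, 2.5, 2.7]
finger_gap: 0.0296
finger_force: 0.0
```

Request:
{"fn": "play_rows", "kwargs": {"rows": [[[0.002,0,0],[0,0,0],0.35],[[0.004,0,0],[0,0,0],0.35],[[0.01,0,0],[0,0,0],0.35],[[0.025,0,0],[0,0,0],0.35],[[0.045,0,0],[0,0,0],0.35]]}}

```text
t: 27.95
position: [0.4294, 0.2506, 0.0096]
eef_rot: [0.0, 0.094, 0.996, 0.0]
wrist_force: [0.0, 0.5, 0.1]
finger_gap: 0.0294
finger_force: 0.0
```

Request:
{"fn": "play_rows", "kwargs": {"rows": [[[0,0,-0.04],[0,0,0],0.35],[[0,0,-0.08],[0,0,0],0.35],[[0,0,-0.12],[0,0,0],0.35],[[-0.02,0,-0.16],[0,0,0],1],[[-0.04,0,-0.18],[0,0,0],1]]}}

```text
t: 28.45
position: [0.4693, 0.2437, 0.1936]
eef_rot: [0.002, 0.093, 0.996, 0.001]
wrist_force: [1.7, 0.7, -0.3]
finger_gap: 0.0579
finger_force: 0.0
```

Request:
{"fn": "play_rows", "kwargs": {"rows": [[[-0.035,0,-0.01],[0,0,0],1],[[-0.05,0,-0.01],[0,0,0],1],[[-0.05,0,-0.01],[0,0,0],1],[[-0.05,0,-0.01],[0,0,0],1]]}}

```text
t: 28.85
position: [0.5171, 0.2338, 0.1986]
eef_rot: [-0.001, 0.094, 0.996, -0.0]
wrist_force: [-0.2, 0.8, -0.6]
finger_gap: 0.0857
finger_force: 0.0
```

```bash
python3 - <<'E'
from m3 import *
O=np.array([.5479,.2284]); psi=-.187; ax=np.array([np.cos(psi),np.sin(psi)]); ay=np.array([-ax[1],ax[0]])
for n in("scene","wrist"):
    f=optics.grab_frame(n); np.savez(n+"10.npz",**f); P=cloud(f); br=brown(f["color"])>0
    X=(P[...,:2]-O)@ax; Y=(P[...,:2]-O)@ay; Z=P[...,2]
    m=br&(X>-.1)&(X<.09)&(abs(Y)<.06)&(Z>.008)&(Z<.056)
    for z0,z1 in((.018,.026),(.026,.032),(.032,.038),(.038,.046)):
        k=m&(Z>z0)&(Z<z1)
        if n=="scene":
            k2=k&(Y<-.02)&(X>-.05)&(X<.06)
            if k2.sum()>5:
                A=np.polyfit(X[k2],Y[k2],1); print(n,z0,k2.sum(),"side Y",np.median(Y[k2]).round(4),"yaw",A[0].round(3))
        kb=k&(X<-.055)
        if kb.sum()>8: print("   back",n,z0,kb.sum(),"X",np.median(X[kb]).round(4),"Y",np.percentile(Y[kb],[2,98]).round(4))
m=(abs(P[...,2]-.050)<.005); mm=m.astype(np.uint8); mm[:, :270]=0; mm[:,370:]=0; mm[:130]=0; mm[285:]=0
c=max(cv2.findContours(mm,0,2)[0],key=cv2.contourArea); w=cast(f,c.reshape(-1,2),.05); print(cv2.minAreaRect((np.c_[(w[:,:2]-O)@ax,(w[:,:2]-O)@ay]*1000).astype(np.float32)))
s=telemetry.sense(); print(s['t'],s['position'],s['qvel'].round(3))
E
```

```text
scene 0.018 67 side Y -0.0329 yaw 0.018
scene 0.026 39 side Y -0.0326 yaw 0.008
scene 0.032 48 side Y -0.033 yaw -0.014
scene 0.038 61 side Y -0.0332 yaw -0.008
   back wrist 0.018 57 X -0.0651 Y [-0.0256  0.0279]
   back wrist 0.026 64 X -0.0653 Y [-0.03   0.028]
   back wrist 0.032 76 X -0.0649 Y [-0.0304  0.0291]
   back wrist 0.038 85 X -0.0644 Y [-0.0309  0.0287]
((2.7047042846679688, -0.43221092224121094), (63.357086181640625, 135.30624389648438), 89.77217102050781)
28.95 [0.51695973 0.23406346 0.19906904] [ 0.003 -0.004  0.008  0.002 -0.001 -0.001]
```

All layers now line up within about 0.5 mm. The pile is on the pad and the arm is clear, so I'm handing in.

```bash
python3 -c "
from rig import order
print(order.sign_off())"
```

```text
the job is handed in; nothing more can be done
None
```

The job is handed in: both walnut boards lie on the base board, the pile was pushed onto the orange pad at about 10 N and let go, depth readings put its edges in line to within about 1 mm, and the marble board and everything else were left alone.

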